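# Ready the sealing bench: rack the blanks, pick out the full tin

## Task

Get the bench ready for sealing: lay every wooden blank flat on the slick sloped rack, one to a bay and lengthwise down the slope, so that it slides fully home into the lower corner of its bay. Just one of the look-alike tins is full: find it by lifting them a little and stand it upright in the middle of the round pad; leave the empties standing upright about where they were. Leave the bowl, the vase and the brush alone.

Things in the scene. Friction and masses are not known exactly. Their poses are not given: they have to be found in the camera images.
- home1 (a point): Where a blank's centre lies when fully home in the lowest (right, -y) bay of the rack. Its z axis: normal of the board; x axis: up the slope along the bay; y axis: left across the board (also uphill). The bay's locating corner lies 50 mm to -x and 25 mm to -y of this point, the board's face 19 mm below it (-z). A blank let go up to 50 mm to +y and 45 mm to +x of this point still slides home.
- home2 (a point): Where a blank's centre lies when fully home in the middle bay of the rack. Its z axis: normal of the board; x axis: up the slope along the bay; y axis: left across the board (also uphill). The bay's locating corner lies 50 mm to -x and 25 mm to -y of this point, the board's face 19 mm below it (-z). A blank let go up to 50 mm to +y and 45 mm to +x of this point still slides home.
- home3 (a point): Where a blank's centre lies when fully home in the highest (left, +y) bay of the rack. Its z axis: normal of the board; x axis: up the slope along the bay; y axis: left across the board (also uphill). The bay's locating corner lies 50 mm to -x and 25 mm to -y of this point, the board's face 19 mm below it (-z). A blank let go up to 50 mm to +y and 45 mm to +x of this point still slides home.
- rack: Sloped rack, fixed to the bench: slick white board 165 mm (x) by 338 mm (y) on a wooden stand, tilted 15 deg down towards the robot and 13 deg down to its right (-y). A front fence and four ribs, 8 mm wide and 12 mm high, make three bays, each 102 mm wide (y), 157 mm long (x). Origin: under the rack's centre, at bench level.
- blank1_mid (a point): Centre of a loose plain wooden turning blank, a bar 100 mm long (x axis), 50 mm wide (y), 38 mm thick (z), about 0.13 kg, lying flat on the bench to begin with. The blanks are all alike; two or three are present (None all through the run: absent).
- blank2_mid (a point): Centre of a loose plain wooden turning blank, a bar 100 mm long (x axis), 50 mm wide (y), 38 mm thick (z), about 0.13 kg, lying flat on the bench to begin with. The blanks are all alike; two or three are present (None all through the run: absent).
- blank3_mid (a point): Centre of a loose plain wooden turning blank, a bar 100 mm long (x axis), 50 mm wide (y), 38 mm thick (z), about 0.13 kg, lying flat on the bench to begin with. The blanks are all alike; two or three are present (None all through the run: absent).
- tin_a_mid (a point): Centre (half-way up) of a closed round tin of wood sealer, 62 mm diameter, 66 mm high, z axis up, standing on the bench. The tins look all alike; Just one of them is full (about 0.75 kg), the others are empty (about 0.15 kg).
- tin_b_mid (a point): Centre (half-way up) of a closed round tin of wood sealer, 62 mm diameter, 66 mm high, z axis up, standing on the bench. The tins look all alike; Just one of them is full (about 0.75 kg), the others are empty (about 0.15 kg).
- tin_c_mid (a point): Centre (half-way up) of a closed round tin of wood sealer, 62 mm diameter, 66 mm high, z axis up, standing on the bench. The tins look all alike; Just one of them is full (about 0.75 kg), the others are empty (about 0.15 kg).
- tin_d_mid (a point): Centre (half-way up) of a closed round tin of wood sealer, 62 mm diameter, 66 mm high, z axis up, standing on the bench. The tins look all alike; Just one of them is full (about 0.75 kg), the others are empty (about 0.15 kg).
- pad: The round pad itself; origin under its centre, at bench level.
- pad_top (a point): Centre of the upper face of the fixed flat round rubber pad (grey middle, black rim), 110 mm diameter, 8 mm high, on the bench among the tins; a tin standing on it has its centre 33 mm above this point.
- bowl: Bystander: dark turned wooden bowl, 124 mm across, 55 mm high, beyond the work; origin under its centre.
- vase: Bystander: turned wooden vase, 76 mm across, 90 mm high, beyond the work; origin under its centre.
- brush: Bystander: a flat brush lying on the bench between the robot and the rack; origin at its middle, lying along its x axis.
Things that resemble listed ones, but are neither listed nor needed, are in the scene too. What is shaped like the part that bears tin_c_mid but pink is not meant.

How it is judged:
By the outcome, as a careful person would: the job done as asked, in the order asked, and still so for the second after the job is handed in, with the robot touching nothing.
Of blank1, blank2, blank3 only 2 to 3 are there at a start; the rules pass over those that are not, and their reading is None.
At some moment in a run one of tin_a, tin_b, tin_c, tin_d may be knocked a few centimetres aside while the robot is not near it.
It also fails if it takes over 208 s, if anything falls off the work surface, if the arm or the gripper's body presses on something with over 40 N, if the wrist force passes 120 N, or if a joint passes its speed limit or range.

## Robot

A 6-joint arm with a two-finger parallel gripper is mounted at the origin on the work surface. World frame = base frame: x ahead of the robot, y to its left, z up, the work surface at z = 0. Lengths are in m, angles in rad, forces in N, time in s.
With the tool pointing down it reaches from about 0.35 to 0.95 m from the base axis. Payload 17.4 kg.
Tool frame: the origin (TCP) lies midway between the tips of the shut fingers; the grasp point (between the pads) lies 19 mm behind it (r.grasp_offset is the distance from the TCP to the grasp point, in m); x points along the fingers, z is the direction in which the jaws open and shut, and the axes are right-handed (so a half turn about x gives the same grasp; the last joint's range is limited). The gripper opens to 93 mm and grips with 3 to 60 N. Pads are 15 mm wide; open, the fingers measure 128 mm over their backs; the gripper's body (75 mm by 188 mm) begins 65 mm behind the grasp point.
Start: joints at [1.073, 0.116, 1.442, -0, 1.584, -0.038], TCP at [0.3, 0.605, 0.219] pointing down, gripper open.
Joint ranges: [-2.83, 2.83], [-0.83, 2.19], [0.07, 2.5], [-1.14, 4.28], [0.01, 3], [-2.97, 2.97]. Speed limits (rad/s): [1.89, 1.89, 2.22, 3.14, 3.14, 3.14].

## Interface

Orientations are given as a unit quaternion [w, x, y, z].
In Python, from station import sensors, viewer, hand_in, r gives the robot as it stands.
- The arm moves only by the tool drive_tool, never from a script. Its argument "increments" is one flat list of numbers, 7 for each row, row after row: the shift along the tool's x, y, z in mm, then the turn, a rotation vector about the tool's x, y, z in rad, then the opening in per cent of the stroke, from 0 (shut) to 100 (fully open). In form: [x, y, z, ax, ay, az, claw, x, y, z, ax, ay, az, claw, ...]. A call has 1 to 20 rows; each row is the pose to reach, as a shift and turn from the pose measured when the call began, along the tool's axes at that moment; what a row does not reach only later rows make up. A row lasts 1/12 s, in which the tool goes at most 41.7 mm and 7.16 degrees, less where a joint would pass 70% of its speed; a pose out of reach is approached as far as the arm can. A call with a gripper value outside its range is refused whole. The fingers move at their own pace and stop on an object; the grip force is fixed at half the most. Time passes only in rows, so rows that repeat a pose let the fingers close. It gives the time, the measured TCP pose, the force and the opening at its end, in the units of the state.
- sensors.state(): the state, without advancing time (a new reading comes with each control period).
- viewer.get_image(name): name is "scene" or "top"; returns a dict with "img" (400x640x3 uint8, red, green, blue), "fx", "fy", "cx", "cy" (pixels), "R" (3x3) and "t" (3): a world point X has camera coordinates R X + t. Camera axes: x right, y down, z forward; pixel columns grow to the right and rows downward; lengths in m; the calibration is good to about 2 mm. A picture is of the moment at which its call begins. There is no depth.
- hand_in(): hands the job in, once; it reports no verdict.
The state is a dict: "t": time; "joint_positions": joint angles; "qvel": joint speeds; "joint_torque": joint torques, N m; "ee_pos": TCP position; "eef_rot": TCP orientation; "ft_force": force on the tool from outside, world axes, zero at the start; "moment": the same for the moment, N m; "gripper_width": opening from 0.0 (shut) to 1.0 (fully open).
Only numpy, scipy, OpenCV 4.12 (cv2) and the standard library are available. Lean on these libraries where they do the work, as an engineer would, in place of code of your own. Each camera call takes 0.05 s, during which the arm holds its last target.

## Working session

There is one attempt and no reset: what is moved stays moved. The work goes in short steps, Python scripts to look and compute and a tool call to move; the robot and the scene stay as the last step left them, time stands still between calls to the robot, and variables do not carry over. Pictures are saved under pics/ and viewed, and the job is handed in when it is done.

Besides the shell and the picture viewer there is one more tool, called after "Call:" by a JSON object that holds its "method" and its "body". drive_tool: Moves the arm, as the interface text tells. Its arguments: {"type":"object","properties":{"increments":{"type":"array","items":{"type":"number"}}},"required":["increments"]}

```bash
ls; mkdir -p pics
python3 - <<'E'
from station import sensors, viewer, r
import cv2
print(sensors.state()); print([a for a in dir(r) if a[0]!='_'])
for n in ("scene","top"):
    d=viewer.get_image(n); cv2.imwrite(f"pics/{n}0.png",d["img"][:,:,::-1]); print(n,{k:d[k] for k in d if k!="img"})
E
```

```text
pics
{'t': 0.0, 'joint_positions': array([ 1.07320658e+00,  1.16496194e-01,  1.44230510e+00,  2.02081845e-05,
        1.58400038e+00, -3.77991531e-02]), 'qvel': array([ 0.00082258, -0.00082312,  0.0005766 ,  0.00061682, -0.00129273,
        0.00034275]), 'joint_torque': array([ 1.07104384e-03, -7.21256161e+01, -6.22612023e+01,  7.81049975e-02,
        2.36739608e-02, -1.43309262e-04]), 'ee_pos': array([0.29943556, 0.60470431, 0.21787357]), 'eef_rot': array([ 0.60040779, -0.37311268,  0.60115773,  0.37270202]), 'ft_force': array([-0.19975476,  0.99533042,  0.71790888]), 'moment': array([ 0.01132969,  0.01484284, -0.00334342]), 'gripper_width': 0.9978404053240203}
['Unreachable', 'grasp_offset']
scene {'fx': 446.77024969288664, 'fy': 446.77024969288664, 'cx': 311.0856572252556, 'cy': 191.8858376600097, 'R': array([[-0.18842898,  0.98208533,  0.0017113 ],
       [ 0.66895125,  0.12962451, -0.73191646],
       [-0.71902625, -0.1367695 , -0.68139222]]), 't': array([ 0.17064617, -0.2821962 ,  1.63983766])}
top {'fx': 372.60487827351295, 'fy': 372.60487827351295, 'cx': 329.7557321671571, 'cy': 198.3462132121168, 'R': array([[ 0.02421966, -0.99959324, -0.01505839],
       [-0.99896795, -0.02362007, -0.03879591],
       [ 0.03842445,  0.01598248, -0.99913369]]), 't': array([-0.08462819,  0.52938255,  1.13928928])}
```

View pics/scene0.png

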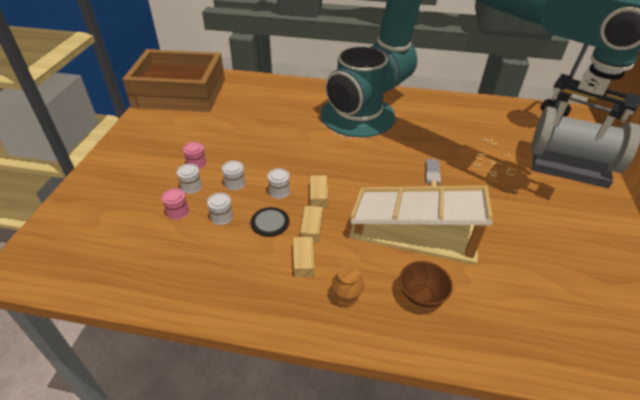

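View pics/top0.png

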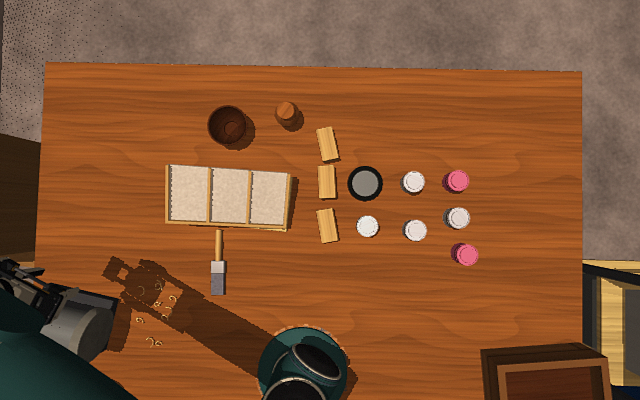

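```bash
cat > h.py <<'E'
import numpy as np, cv2
from station import sensors, viewer, r
from scipy.spatial.transform import Rotation as Ro
def rot(s): q=s["eef_rot"]; return Ro.from_quat([q[1],q[2],q[3],q[0]])
def p2w(d,u,v,z):
    ray=d["R"].T@np.array([(u-d["cx"])/d["fx"],(v-d["cy"])/d["fy"],1]); c=-d["R"].T@d["t"]
    return c+ray*(z-c[2])/ray[2]
def w2p(d,X):
    c=d["R"]@np.asarray(X)+d["t"]; return np.array([d["fx"]*c[0]/c[2]+d["cx"],d["fy"]*c[1]/c[2]+d["cy"]])
def crop(n,x0,y0,x1,y1,k,fn,grid=20):
    d=viewer.get_image(n); im=d["img"][y0:y1,x0:x1,::-1]
    im=cv2.resize(im,None,fx=k,fy=k,interpolation=cv2.INTER_CUBIC)
    for u in range((x0//grid+1)*grid,x1,grid):
        cv2.line(im,((u-x0)*k,0),((u-x0)*k,6),(0,255,255),1); cv2.putText(im,str(u),((u-x0)*k-10,18),0,.4,(0,255,255),1)
    for v in range((y0//grid+1)*grid,y1,grid):
        cv2.line(im,(0,(v-y0)*k),(6,(v-y0)*k),(0,255,255),1); cv2.putText(im,str(v),(8,(v-y0)*k+4),0,.4,(0,255,255),1)
    cv2.imwrite("pics/"+fn,im); return d
E
python3 - <<'E'
from h import *
crop("top",300,115,500,265,4,"t1.png"); crop("top",155,150,305,250,5,"t2.png"); crop("scene",340,170,500,265,5,"s2.png")
E
```

```text
(no output)
```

View pics/t1.png

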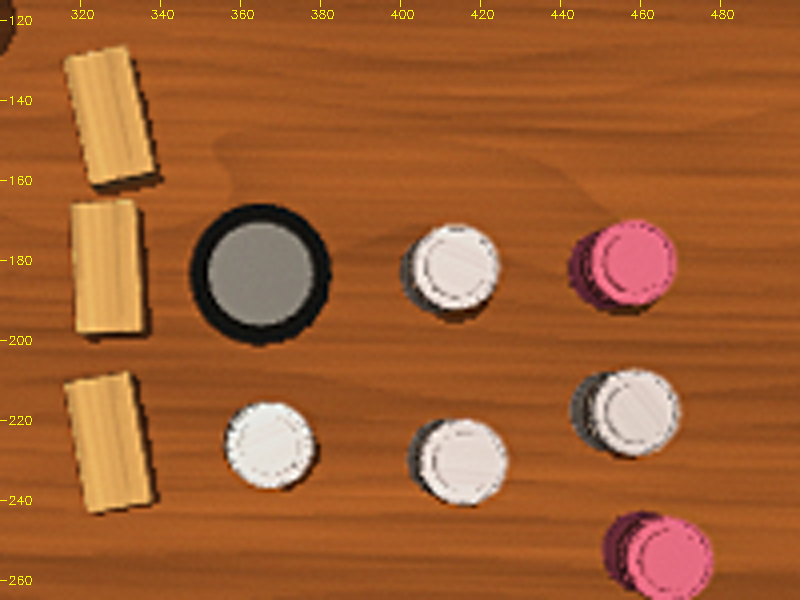

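View pics/t2.png

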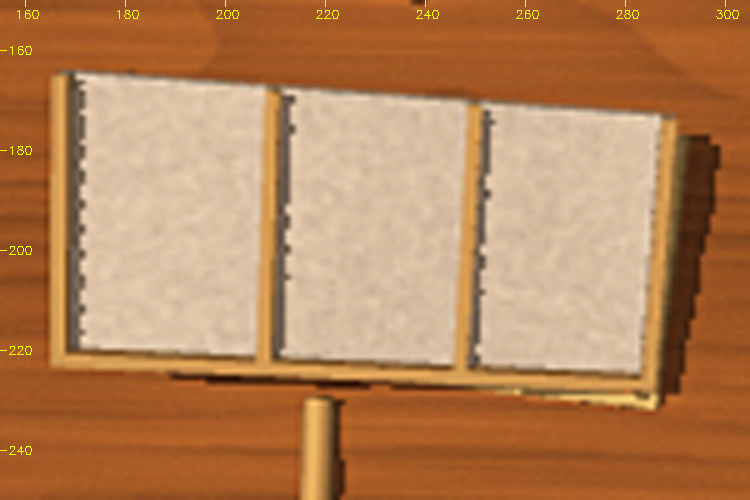

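View pics/s2.png

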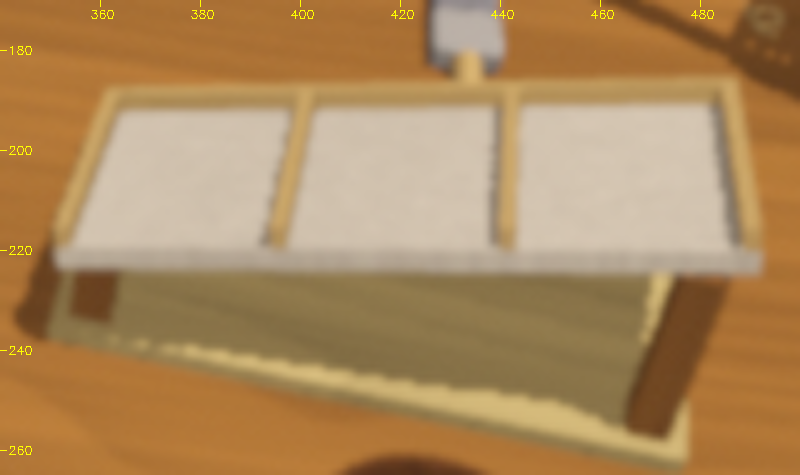

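```bash
cat > fit.py <<'E'
from h import *
from scipy.optimize import least_squares
dt=viewer.get_image("top"); ds=viewer.get_image("scene")
L=[(dt,(-82.5,169,12),(165.2,223.3)),(dt,(82.5,169,12),(165.8,164.8)),(dt,(-82.5,-169,12),(286.5,228)),(dt,(82.5,-169,12),(290.5,174)),
(dt,(82.5,55,12),(209.5,168)),(dt,(-74.5,55,12),(207.5,221)),(dt,(82.5,-55,12),(249.5,170.8)),(dt,(-74.5,-55,12),(247,223.5)),
(ds,(-82.5,-169,12),(361.5,188)),(ds,(-82.5,169,12),(487.5,185.5)),(ds,(-74.5,-55,12),(400.5,190.5)),(ds,(-74.5,55,12),(441.5,190)),
(ds,(82.5,-161,0),(354.7,220.3)),(ds,(82.5,59,0),(443,220)),(ds,(82.5,-51,0),(397.2,220)),(ds,(82.5,161,0),(488.4,220))]
def T(p): return Ro.from_euler("ZYX",p[3:6]),p[:3]
def f(p):
    R,t=T(p); e=[]
    for d,b,px in L: e+=list(w2p(d,R.apply(np.array(b)/1000)+t)-px)
    e+=list((np.array(p[4:6])-np.radians([-15,13]))*100)
    return np.array(e)
s=least_squares(f,[.57,.25,.1,0,-.26,.22],loss="soft_l1"); p=s.x
R,t=T(p); print("pos",p[:3],"ang",np.degrees(p[3:])); print(np.round(f(p)[:-2].reshape(-1,2),1).tolist())
np.save("rack.npy",p)
for i,y in enumerate((-110,0,110)):
    h=R.apply(np.array([-74.5+50, y-51+25, 19])/1000)+t; print("home",i+1,h)
E=lambda d,a,b,im,k,x0,y0:cv2.line(im,*[tuple(int(q) for q in ((w2p(d,R.apply(np.array(c)/1000)+t)-(x0,y0)+.5)*k)) for c in(a,b)],(0,0,255),1)
for d,(x0,y0,x1,y1),fn in((dt,(155,150,305,250),"o_t.png"),(ds,(340,170,500,265),"o_s.png")):
    k=5; im=cv2.resize(d["img"][y0:y1,x0:x1,::-1].copy(),None,fx=k,fy=k,interpolation=cv2.INTER_CUBIC)
    for y in(-169,-161,-59,-51,51,59,161,169): E(d,(-82.5,y,12),(82.5,y,12),im,k,x0,y0)
    for x,z in((-82.5,12),(-74.5,12),(82.5,0)): E(d,(x,-169,z),(x,169,z),im,k,x0,y0)
    cv2.imwrite("pics/"+fn,im)
E
python3 fit.py
```

```text
pos [0.52556417 0.21801453 0.08708683] ang [ -5.03095616 -15.27773041  13.18132363]
[[0.2, -0.4], [-0.2, 0.1], [-0.9, -0.2], [-0.5, -0.3], [-0.1, 0.0], [0.3, 0.9], [0.4, 0.1], [-0.1, 0.1], [-0.3, 0.4], [-0.8, 0.3], [0.5, -1.7], [0.5, -2.0], [-0.6, -0.1], [0.1, 0.4], [0.1, 0.3], [-0.2, 0.4]]
home 1 [0.49331344 0.08357531 0.0685602 ]
home 2 [0.49612159 0.19084417 0.09275742]
home 3 [0.49892973 0.29811303 0.11695465]
```

View pics/o_t.png

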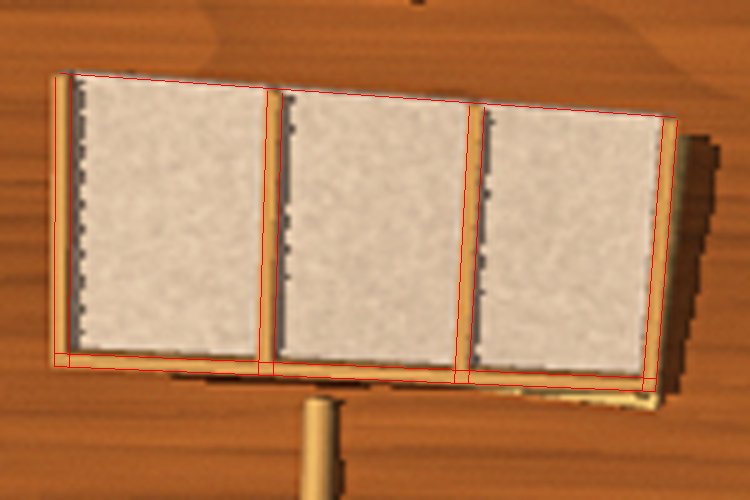

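View pics/o_s.png

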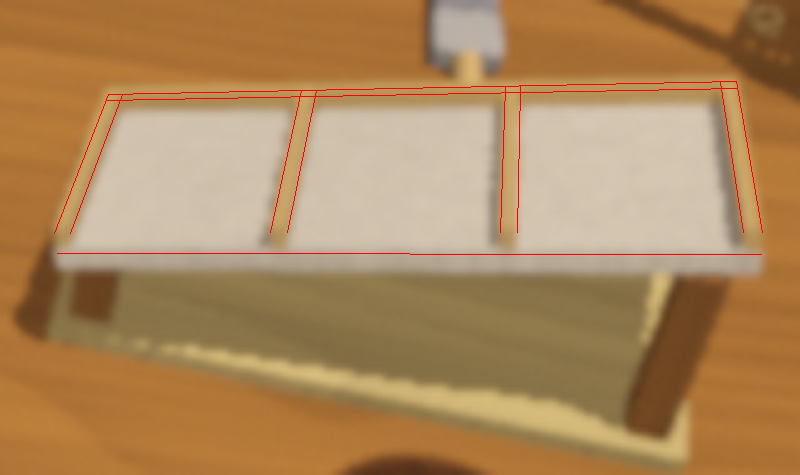

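```bash
cat > meas.py <<'E'
from h import *
dt=viewer.get_image("top"); q=lambda c:(300+(c[0]+.5)/4-.5,115+(c[1]+.5)/4-.5)
for n,C in dict(A=[(64,58),(127,46),(157,172),(95,187)],B=[(70,203),(134,200),(143,331),(78,333)],C=[(65,385),(129,372),(153,500),(90,513)]).items():
    P=np.array([p2w(dt,*q(c),.038) for c in C]); l=(P[0]+P[1]-P[2]-P[3])/2; w=(P[0]+P[3]-P[1]-P[2])/2
    print(n,P.mean(0).round(4),"len",np.linalg.norm(l).round(3),"wid",np.linalg.norm(w).round(3),"yaw",np.degrees(np.arctan2(l[1],l[0])).round(1),np.degrees(np.arctan2(w[1],w[0])).round(1)-90)
for n,c,z in(("tNear",(270,446),.066),("t2",(462,462),.066),("t3",(636,412),.066),("t4",(456,267),.066),("pad",(261,274),.008)): print(n,p2w(dt,*q(c),z).round(4))
s=sensors.state(); print(s["ee_pos"],rot(s).as_matrix().round(3))
E
python3 meas.py
```

```text
A [ 0.6959 -0.061   0.038 ] len 0.1 wid 0.048 yaw 14.8 13.5
B [ 0.5813 -0.0604  0.038 ] len 0.099 wid 0.049 yaw 5.1 3.5
C [ 0.4493 -0.0659  0.038 ] len 0.098 wid 0.049 yaw 12.3 13.0
tNear [ 0.4505 -0.1839  0.066 ]
t2 [ 0.4424 -0.3237  0.066 ]
t3 [ 0.4818 -0.4493  0.066 ]
t4 [ 0.5846 -0.3171  0.066 ]
pad [ 0.5809 -0.1792  0.008 ]
[0.29953097 0.60487207 0.21856135] [[-0.    -0.896  0.444]
 [-0.     0.444  0.896]
 [-1.    -0.    -0.   ]]
```

```bash
cat > goal.py <<'E'
# usage: goal.py bench x y z zyaw | goal.py rack bay dx dy h
import sys
from h import *
s=sensors.state(); a=sys.argv[1:]
if a[0]=="bench":
    x,y,z,w=map(float,a[1:]); w=np.radians(w); X=np.array([0,0,-1.]); Z=np.array([np.cos(w),np.sin(w),0]); P=np.array([x,y,z])
else: # TCP at home + (dx,dy) mm in board frame, h mm above the board face
    p=np.load("rack.npy"); R=Ro.from_euler("ZYX",p[3:]); M=R.as_matrix(); b=int(a[1]); dx,dy,h=map(float,a[2:])
    P=p[:3]+R.apply(np.array([-24.5+dx,(b-2)*110-26+dy,h])/1000); X=-M[:,2]; Z=M[:,1]
Rt=Ro.from_matrix(np.array([X,np.cross(Z,X),Z]).T); Rc=rot(s)
print("t",round(s["t"],2),"tcp",s["ee_pos"].round(4),"target",P.round(4),"w",round(s["gripper_width"],3),"F",s["ft_force"].round(1),"q6",s["joint_positions"][5].round(2))
print("INC",(Rc.inv().apply(P-s["ee_pos"])*1000).round(1),(Rc.inv()*Rt).as_rotvec().round(4))
E
python3 goal.py bench .4493 -.0659 .24 102.6
```

```text
t 0.4 tcp [0.2995 0.6049 0.2186] target [ 0.4493 -0.0659  0.24  ] w 1.001 F [ 0.2 -0.6 -0. ] q6 -0.04
INC [ -21.4 -431.9 -534.7] [-6.797e-01 -1.000e-04 -0.000e+00]
```

Call:
{"method": "drive_tool", "body": {"increments": [-22,0,0,0,0,0,100,-22,-432,-535,-0.68,0,0,85,-22,-432,-535,-0.68,0,0,85,-22,-432,-535,-0.68,0,0,85,-22,-432,-535,-0.68,0,0,85,-22,-432,-535,-0.68,0,0,85,-22,-432,-535,-0.68,0,0,85,-22,-432,-535,-0.68,0,0,85,-22,-432,-535,-0.68,0,0,85,-22,-432,-535,-0.68,0,0,85,-22,-432,-535,-0.68,0,0,85,-22,-432,-535,-0.68,0,0,85,-22,-432,-535,-0.68,0,0,85,-22,-432,-535,-0.68,0,0,85,-22,-432,-535,-0.68,0,0,85,-22,-432,-535,-0.68,0,0,85,-22,-432,-535,-0.68,0,0,85,-22,-432,-535,-0.68,0,0,85,-22,-432,-535,-0.68,0,0,85,-22,-432,-535,-0.68,0,0,85]}}

```text
t: 2.07
ee_pos: [0.4492, -0.0672, 0.2405]
eef_rot: [0.443, -0.551, 0.443, 0.551]
ft_force: [-0.8, 0.1, -0.6]
gripper_width: 0.851
```

```bash
python3 goal.py bench .4493 -.0659 .014 102.6; python3 -c "
from h import *
crop('top',270,100,430,260,4,'t3.png')
crop('scene',240,120,440,270,4,'s3.png')"
```

```text
t 2.07 tcp [ 0.4492 -0.0672  0.2405] target [ 0.4493 -0.0659  0.014 ] w 0.851 F [-0.8  0.1 -0.6] q6 -1.99
INC [226.5  -0.5   1.2] [-0.0023  0.0002 -0.0005]
```

View pics/s3.png

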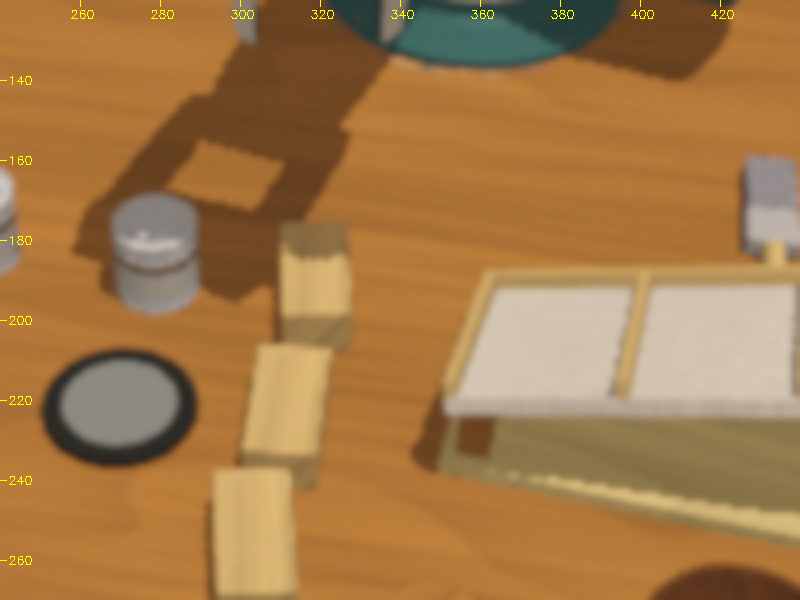

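Call:
{"method": "drive_tool", "body": {"increments": [200,0,1,0,0,0,85,200,0,1,0,0,0,85,200,0,1,0,0,0,85,200,0,1,0,0,0,85,200,0,1,0,0,0,85,213,0,1,0,0,0,85,226,0,1,0,0,0,85,226,0,1,0,0,0,85,226,0,1,0,0,0,0,226,0,1,0,0,0,0,226,0,1,0,0,0,0,226,0,1,0,0,0,0,226,0,1,0,0,0,0,226,0,1,0,0,0,0,226,0,1,0,0,0,0,226,0,1,0,0,0,0]}}

```text
t: 3.5
ee_pos: [0.4493, -0.0648, 0.0154]
eef_rot: [-0.442, 0.552, -0.442, -0.552]
ft_force: [-1.2, 1.8, 7.2]
gripper_width: 0.534
```

Call:
{"method": "drive_tool", "body": {"increments": [-40,0,0,0,0,0,0,-80,0,0,0,0,0,0,-120,0,0,0,0,0,0,-160,0,0,0,0,0,0,-190,0,0,0,0,0,0,-190,0,0,0,0,0,0]}}

```text
t: 4.0
ee_pos: [0.4507, -0.0652, 0.212]
eef_rot: [-0.444, 0.555, -0.441, -0.549]
ft_force: [0.7, 0.3, -0.1]
gripper_width: 0.534
```

```bash
python3 goal.py rack 1 12 24 95; python3 -c "
from h import *
crop('scene',240,100,440,250,4,'s4.png')"
```

```text
t 4.0 tcp [ 0.4507 -0.0652  0.212 ] target [0.4845 0.0904 0.1484] w 0.534 F [ 0.7  0.3 -0.1] q6 -1.99
INC [ 63.7 -66.4 144.6] [ 0.2753 -0.1881 -0.2896]
```

View pics/s4.png

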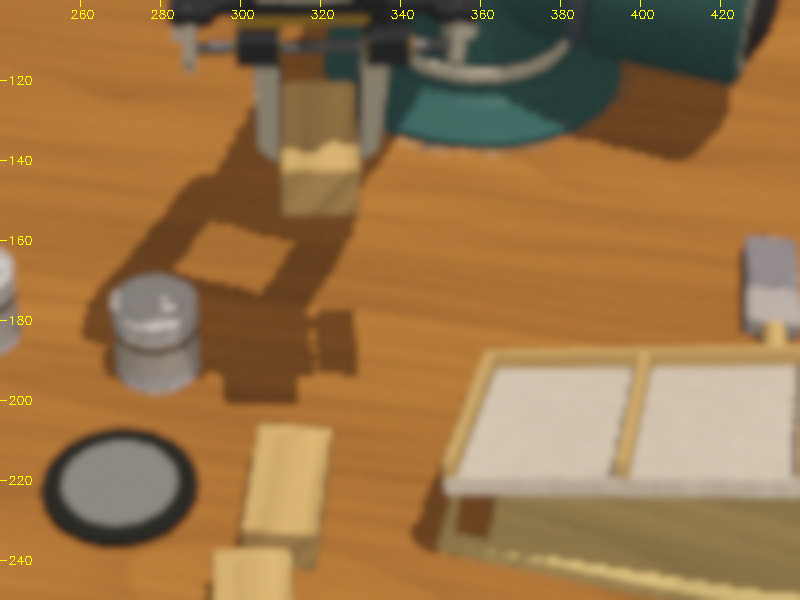

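Call:
{"method": "drive_tool", "body": {"increments": [0,-66,145,0.275,-0.188,-0.29,0,0,-66,145,0.275,-0.188,-0.29,0,0,-66,145,0.275,-0.188,-0.29,0,30,-66,145,0.275,-0.188,-0.29,0,64,-66,145,0.275,-0.188,-0.29,0,64,-66,145,0.275,-0.188,-0.29,0,64,-66,145,0.275,-0.188,-0.29,0,64,-66,145,0.275,-0.188,-0.29,0,64,-66,145,0.275,-0.188,-0.29,0]}}

```text
t: 4.8
ee_pos: [0.484, 0.0901, 0.1466]
eef_rot: [0.629, -0.492, 0.384, 0.464]
ft_force: [-0.2, 0.3, -1.2]
gripper_width: 0.536
```

```bash
python3 goal.py rack 1 12 24 20; python3 -c "
from h import *
crop('scene',300,80,500,230,4,'s5.png')
crop('top',150,120,350,270,4,'t5.png')"
```

```text
t 4.8 tcp [0.484  0.0901 0.1466] target [0.5052 0.1058 0.0779] w 0.536 F [-0.2  0.3 -1.2] q6 -1.55
INC [73.5 -1.   0.7] [-0.0009  0.0001 -0.0008]
```

View pics/s5.png

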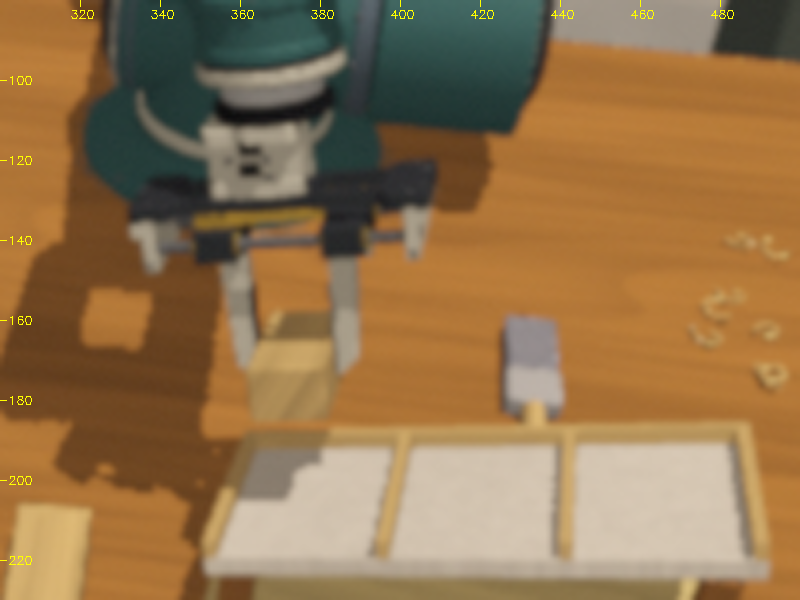

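View pics/t5.png

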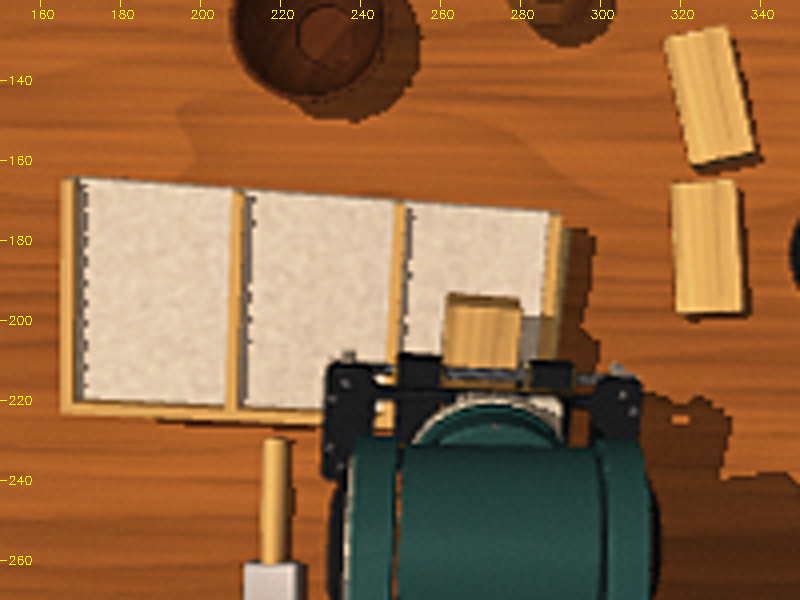

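Call:
{"method": "drive_tool", "body": {"increments": [35,-5,0,0,0,0,0,60,-9,0,0,0,0,0,70,-9,0,0,0,0,0,73,-9,0,0,0,0,0,74,-9,0,0,0,0,0,74,-9,0,0,0,0,0,74,-9,0,0,0,0,0]}}

```text
t: 5.48
ee_pos: [0.5132, 0.1044, 0.0801]
eef_rot: [0.629, -0.492, 0.384, 0.463]
ft_force: [0.7, 0.4, 1.2]
gripper_width: 0.535
```

```bash
python3 goal.py rack 1 20 24 17; python3 -c "
from h import *
crop('scene',320,120,480,240,5,'s6.png')"
```

```text
t 5.48 tcp [0.5132 0.1044 0.0801] target [0.5137 0.1057 0.0772] w 0.535 F [0.7 0.4 1.2] q6 -1.55
INC [3.1 0.3 0.6] [-0.001   0.0002  0.0001]
```

View pics/s6.png

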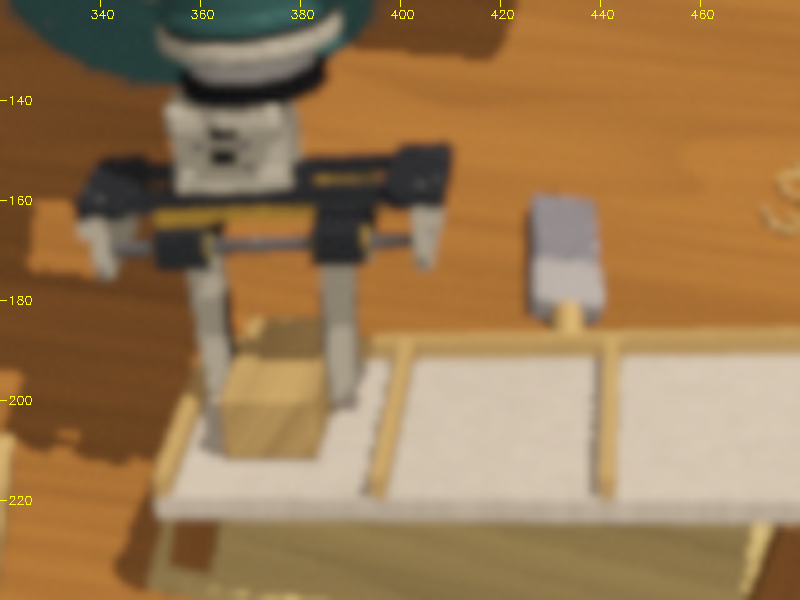

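Call:
{"method": "drive_tool", "body": {"increments": [1,0,0,0,0,0,0,2,0,0,0,0,0,0,3,0,0,0,0,0,0,3,0,0,0,0,0,0]}}

```text
t: 5.87
ee_pos: [0.515, 0.1048, 0.0803]
eef_rot: [0.629, -0.493, 0.383, 0.463]
ft_force: [-13.9, -6.4, 24.1]
gripper_width: 0.534
```

Call:
{"method": "drive_tool", "body": {"increments": [-1,0,0,0,0,0,0,-1,0,0,0,0,0,0,-1,0,0,0,0,0,69,-1,0,0,0,0,0,69,-1,0,0,0,0,0,69,-1,0,0,0,0,0,69,-6,0,0,0,0,0,69,-12,0,0,0,0,0,69,-20,0,0,0,0,0,69,-45,0,0,0,0,0,80,-80,0,0,0,0,0,85,-120,0,0,0,0,0,85,-120,0,0,0,0,0,85]}}

```text
t: 6.95
ee_pos: [0.4822, 0.0794, 0.2015]
eef_rot: [0.631, -0.495, 0.38, 0.46]
ft_force: [1.1, 0.4, 1.8]
gripper_width: 0.849
```

```bash
python3 goal.py bench .5813 -.0604 .24 94.3; python3 -c "
from h import *
crop('scene',320,120,480,240,5,'s7.png')"
```

```text
t 6.95 tcp [0.4822 0.0794 0.2015] target [ 0.5813 -0.0604  0.24  ] w 0.849 F [1.1 0.4 1.8] q6 -1.56
INC [ -36.  -117.5 -125.4] [-0.1305  0.2064  0.2968]
```

View pics/s7.png

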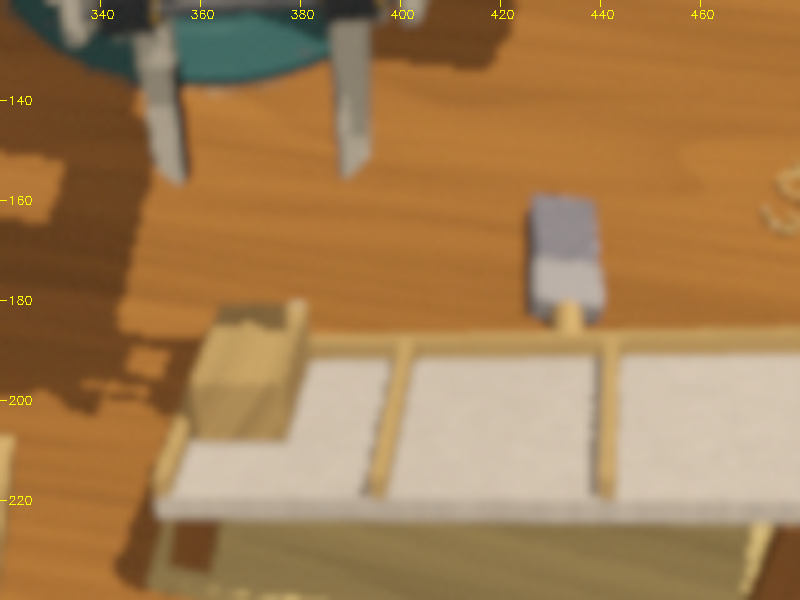

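Call:
{"method": "drive_tool", "body": {"increments": [-36,-117,-125,-0.13,0.206,0.297,85,-36,-117,-125,-0.13,0.206,0.297,85,-36,-117,-125,-0.13,0.206,0.297,85,-36,-117,-125,-0.13,0.206,0.297,85,-36,-117,-125,-0.13,0.206,0.297,85,-36,-117,-125,-0.13,0.206,0.297,85,-36,-117,-125,-0.13,0.206,0.297,85,-36,-117,-125,-0.13,0.206,0.297,85]}}

```text
t: 7.67
ee_pos: [0.5804, -0.0592, 0.2358]
eef_rot: [0.481, -0.517, 0.482, 0.519]
ft_force: [0.2, 0.1, -0.3]
gripper_width: 0.851
```

```bash
python3 goal.py bench .5813 -.0604 .015 94.3; python3 -c "
from h import *
crop('top',160,120,360,270,4,'t8.png')"
```

```text
t 7.67 tcp [ 0.5804 -0.0592  0.2358] target [ 0.5813 -0.0604  0.015 ] w 0.851 F [ 0.2  0.1 -0.3] q6 -1.79
INC [220.8  -1.5  -1.5] [-0.0008  0.0013 -0.0032]
```

View pics/t8.png

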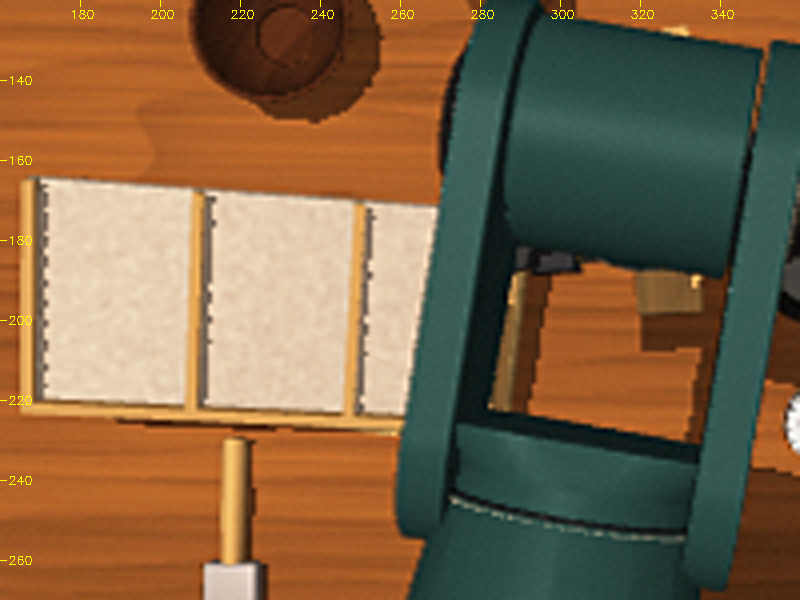

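Call:
{"method": "drive_tool", "body": {"increments": [190,-1.5,-1.5,0,0,-0.003,85,190,-1.5,-1.5,0,0,-0.003,85,190,-1.5,-1.5,0,0,-0.003,85,190,-1.5,-1.5,0,0,-0.003,85,190,-1.5,-1.5,0,0,-0.003,85,205,-1.5,-1.5,0,0,-0.003,85,221,-1.5,-1.5,0,0,-0.003,85,221,-1.5,-1.5,0,0,-0.003,85,221,-1.5,-1.5,0,0,-0.003,0,221,-1.5,-1.5,0,0,-0.003,0,221,-1.5,-1.5,0,0,-0.003,0,221,-1.5,-1.5,0,0,-0.003,0,221,-1.5,-1.5,0,0,-0.003,0,221,-1.5,-1.5,0,0,-0.003,0,180,-1.5,-1.5,0,0,-0.003,0,140,-1.5,-1.5,0,0,-0.003,0,100,-1.5,-1.5,0,0,-0.003,0,60,-1.5,-1.5,0,0,-0.003,0,10,-1.5,-1.5,0,0,-0.003,0,10,-1.5,-1.5,0,0,-0.003,0]}}

```text
t: 9.38
ee_pos: [0.5832, -0.0606, 0.2338]
eef_rot: [-0.483, 0.521, -0.479, -0.516]
ft_force: [-0.4, 0.2, 1.0]
gripper_width: 0.535
```

```bash
python3 goal.py rack 2 20 24 90; python3 -c "
from h import *
crop('scene',220,100,420,250,4,'s9.png')"
```

```text
t 9.38 tcp [ 0.5832 -0.0606  0.2338] target [0.4964 0.198  0.17  ] w 0.535 F [-0.4  0.2  1. ] q6 -1.79
INC [ 63.   67.8 264.4] [ 0.1311 -0.2067 -0.2749]
```

View pics/s9.png

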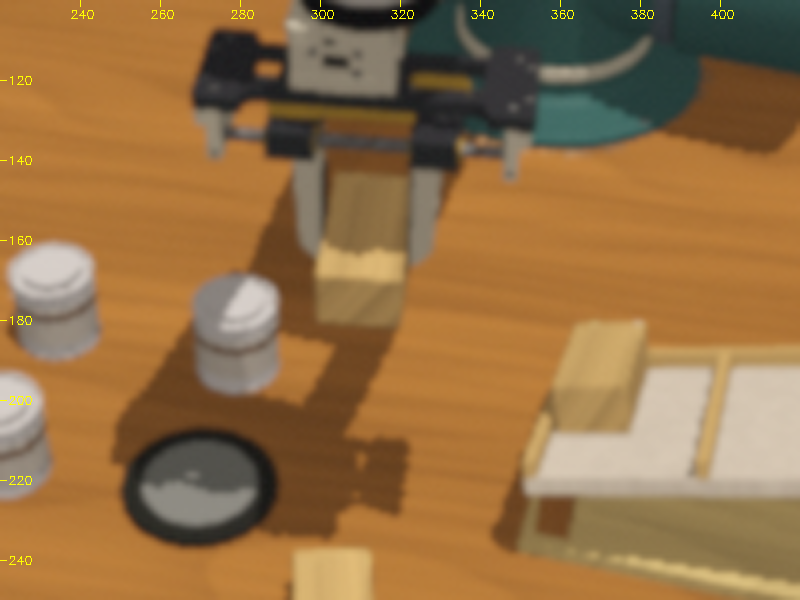

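Call:
{"method": "drive_tool", "body": {"increments": [0,68,264,0.131,-0.207,-0.275,0,0,68,264,0.131,-0.207,-0.275,0,0,68,264,0.131,-0.207,-0.275,0,0,68,264,0.131,-0.207,-0.275,0,0,68,264,0.131,-0.207,-0.275,0,0,68,264,0.131,-0.207,-0.275,0,30,68,264,0.131,-0.207,-0.275,0,63,68,264,0.131,-0.207,-0.275,0,63,68,264,0.131,-0.207,-0.275,0,63,68,264,0.131,-0.207,-0.275,0,63,68,264,0.131,-0.207,-0.275,0]}}

```text
t: 10.35
ee_pos: [0.4967, 0.1971, 0.1694]
eef_rot: [0.629, -0.492, 0.384, 0.464]
ft_force: [1.1, -0.1, -0.1]
gripper_width: 0.535
```

```bash
python3 goal.py rack 2 20 24 20.5; python3 -c "
from h import *
crop('scene',320,80,520,230,4,'s10.png')"
```

```text
t 10.35 tcp [0.4967 0.1971 0.1694] target [0.5155 0.2122 0.1047] w 0.535 F [ 1.1 -0.1 -0.1] q6 -1.28
INC [69.1  0.2  1. ] [-0.0009  0.0002 -0.0003]
```

View pics/s10.png

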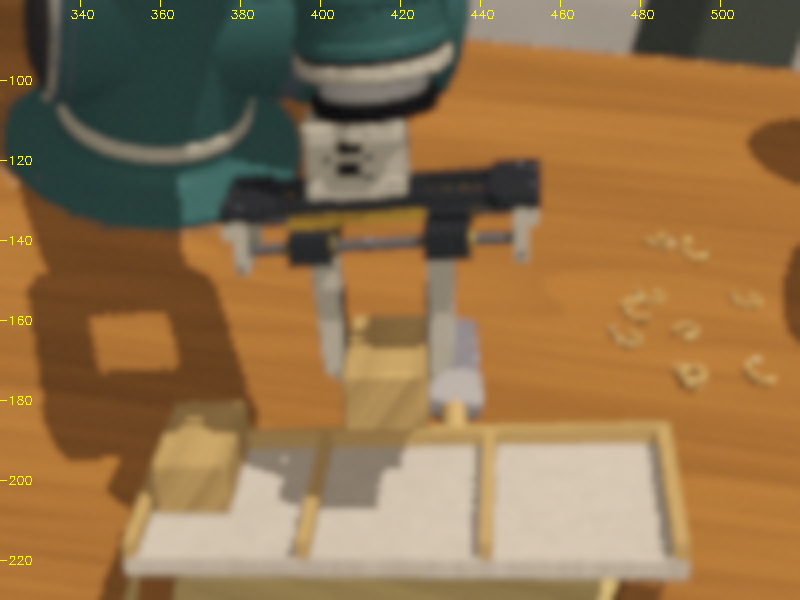

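Call:
{"method": "drive_tool", "body": {"increments": [35,0,1,0,0,0,0,58,0,1,0,0,0,0,66,0,1,0,0,0,0,69,0,1,0,0,0,0,70,0,1,0,0,0,0,70,0,1,0,0,0,0,70,0,1,0,0,0,69,70,0,1,0,0,0,69,70,0,1,0,0,0,69,70,0,1,0,0,0,69,66,0,1,0,0,0,69,60,0,1,0,0,0,69,50,0,1,0,0,0,69,30,0,1,0,0,0,80,0,0,1,0,0,0,85,-40,0,1,0,0,0,85,-80,0,1,0,0,0,85]}}

```text
t: 11.82
ee_pos: [0.4737, 0.1811, 0.2474]
eef_rot: [0.629, -0.492, 0.384, 0.463]
ft_force: [0.6, -0.2, 0.1]
gripper_width: 0.844
```

```bash
python3 goal.py bench .6959 -.061 .25 104.2; python3 -c "
from h import *
crop('scene',320,80,520,230,4,'s11.png')"
```

```text
t 11.82 tcp [0.4737 0.1811 0.2474] target [ 0.6959 -0.061   0.25  ] w 0.844 F [ 0.6 -0.2  0.1] q6 -1.29
INC [   9.2 -234.9 -229.7] [-0.3024  0.1823  0.3015]
```

View pics/s11.png

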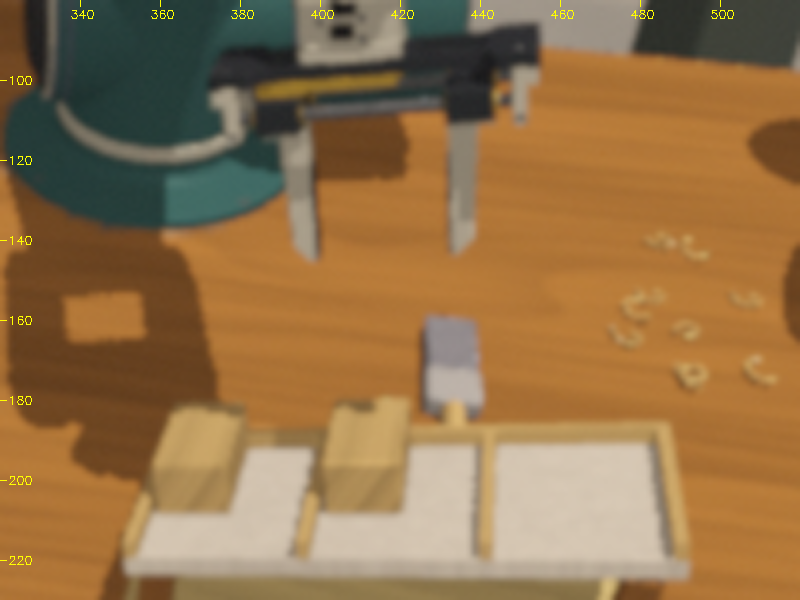

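Call:
{"method": "drive_tool", "body": {"increments": [-5,-235,-230,-0.302,0.182,0.301,85,9,-235,-230,-0.302,0.182,0.301,85,9,-235,-230,-0.302,0.182,0.301,85,9,-235,-230,-0.302,0.182,0.301,85,9,-235,-230,-0.302,0.182,0.301,85,9,-235,-230,-0.302,0.182,0.301,85,9,-235,-230,-0.302,0.182,0.301,85,9,-235,-230,-0.302,0.182,0.301,85,9,-235,-230,-0.302,0.182,0.301,85,9,-235,-230,-0.302,0.182,0.301,85,9,-235,-230,-0.302,0.182,0.301,85]}}

```text
t: 12.78
ee_pos: [0.696, -0.0617, 0.2615]
eef_rot: [-0.438, 0.56, -0.432, -0.556]
ft_force: [-0.7, -0.3, 0.2]
gripper_width: 0.852
```

```bash
python3 goal.py bench .6959 -.061 .016 104.2; python3 -c "
from h import *
d=crop('scene',220,160,460,340,3,'s12.png'); t=viewer.get_image('top')
print(p2w(t,285,108,.09),p2w(t,287,112,.06))"
```

```text
t 12.78 tcp [ 0.696  -0.0617  0.2615] target [ 0.6959 -0.061   0.016 ] w 0.852 F [-0.7 -0.3  0.2] q6 -1.94
INC [245.5   2.5   0.6] [-0.0009  0.0003  0.0105]
[0.78723792 0.06290853 0.09      ] [0.78375261 0.06089509 0.06      ]
```

View pics/s12.png

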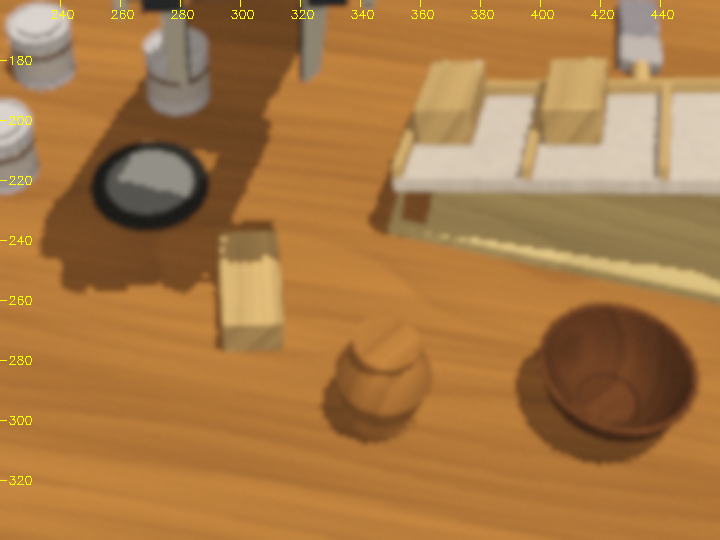

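Call:
{"method": "drive_tool", "body": {"increments": [210,2.5,0.6,0,0,0.01,85,210,2.5,0.6,0,0,0.01,85,210,2.5,0.6,0,0,0.01,85,210,2.5,0.6,0,0,0.01,85,210,2.5,0.6,0,0,0.01,85,228,2.5,0.6,0,0,0.01,85,245,2.5,0.6,0,0,0.01,85,245,2.5,0.6,0,0,0.01,85,245,2.5,0.6,0,0,0.01,0,245,2.5,0.6,0,0,0.01,0,245,2.5,0.6,0,0,0.01,0,245,2.5,0.6,0,0,0.01,0,245,2.5,0.6,0,0,0.01,0,245,2.5,0.6,0,0,0.01,0,205,2.5,0.6,0,0,0.01,0,165,2.5,0.6,0,0,0.01,0,125,2.5,0.6,0,0,0.01,0,85,2.5,0.6,0,0,0.01,0,20,2.5,0.6,0,0,0.01,0,20,2.5,0.6,0,0,0.01,0]}}

```text
t: 14.55
ee_pos: [0.6937, -0.061, 0.2477]
eef_rot: [-0.436, 0.56, -0.433, -0.556]
ft_force: [0.9, 0.0, -0.3]
gripper_width: 0.54
```

```bash
python3 goal.py rack 3 20 24 90; python3 -c "
from h import *
crop('scene',220,100,420,250,4,'s13.png')"
```

```text
t 14.55 tcp [ 0.6937 -0.061   0.2477] target [0.4992 0.3053 0.1942] w 0.54 F [ 0.9  0.  -0.3] q6 -1.94
INC [ 52.2  98.9 403. ] [ 0.3025 -0.1827 -0.2951]
```

View pics/s13.png

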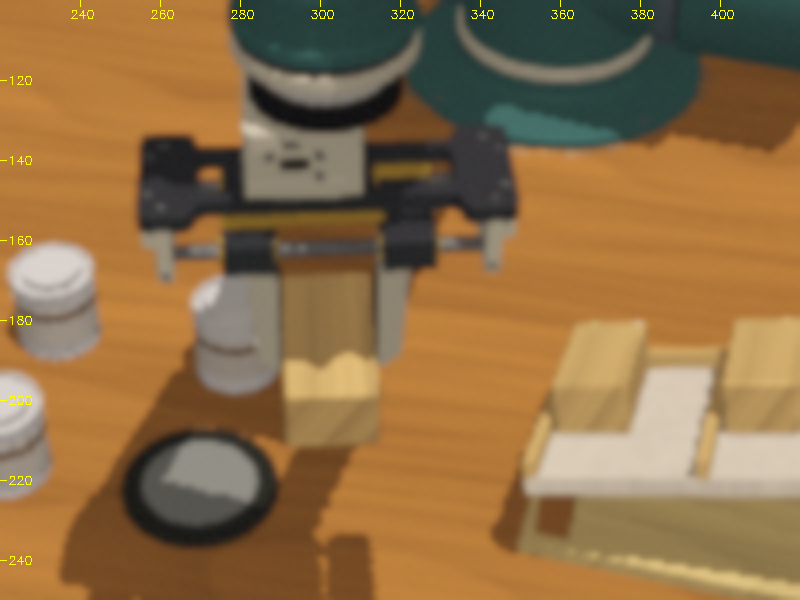

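Call:
{"method": "drive_tool", "body": {"increments": [-5,99,403,0.302,-0.183,-0.295,0,-5,99,403,0.302,-0.183,-0.295,0,-5,99,403,0.302,-0.183,-0.295,0,-5,99,403,0.302,-0.183,-0.295,0,-5,99,403,0.302,-0.183,-0.295,0,-5,99,403,0.302,-0.183,-0.295,0,-5,99,403,0.302,-0.183,-0.295,0,-5,99,403,0.302,-0.183,-0.295,0,-5,99,403,0.302,-0.183,-0.295,0,25,99,403,0.302,-0.183,-0.295,0,52,99,403,0.302,-0.183,-0.295,0,52,99,403,0.302,-0.183,-0.295,0,52,99,403,0.302,-0.183,-0.295,0,52,99,403,0.302,-0.183,-0.295,0,52,99,403,0.302,-0.183,-0.295,0]}}

```text
t: 15.85
ee_pos: [0.5013, 0.3044, 0.1992]
eef_rot: [0.63, -0.494, 0.382, 0.462]
ft_force: [0.1, 0.5, 0.2]
gripper_width: 0.535
```

```bash
python3 goal.py rack 3 20 24 20.5; python3 -c "
from h import *
crop('scene',340,80,540,230,4,'s14.png')"
```

```text
t 15.85 tcp [0.5013 0.3044 0.1992] target [0.5183 0.3195 0.1289] w 0.535 F [0.1 0.5 0.2] q6 -1.05
INC [73.8  3.9 -0.4] [0.0001 0.0008 0.0062]
```

View pics/s14.png

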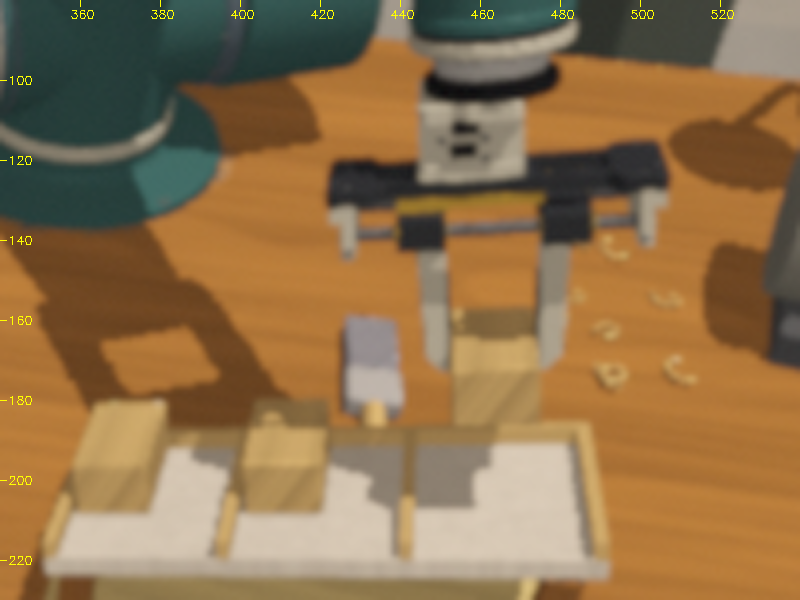

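Call:
{"method": "drive_tool", "body": {"increments": [35,3,0,0,0,0.006,0,60,3,0,0,0,0.006,0,69,3,0,0,0,0.006,0,72,3,0,0,0,0.006,0,73,3,0,0,0,0.006,0,73,3,0,0,0,0.006,0,73,3,0,0,0,0.006,69,73,3,0,0,0,0.006,69,73,3,0,0,0,0.006,69,73,3,0,0,0,0.006,69,69,3,0,0,0,0.006,69,62,3,0,0,0,0.006,69,52,3,0,0,0,0.006,69,32,3,0,0,0,0.006,80,0,3,0,0,0,0.006,85,-40,3,0,0,0,0.006,90,-70,3,0,0,0,0.006,95]}}

```text
t: 17.32
ee_pos: [0.4778, 0.2898, 0.2677]
eef_rot: [0.629, -0.493, 0.383, 0.464]
ft_force: [0.1, 0.8, 1.2]
gripper_width: 0.916
```

```bash
python3 -c "
from h import *
crop('scene',330,80,530,230,4,'s15.png')
crop('top',300,115,500,265,4,'t15.png')"
```

```text
(no output)
```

View pics/s15.png

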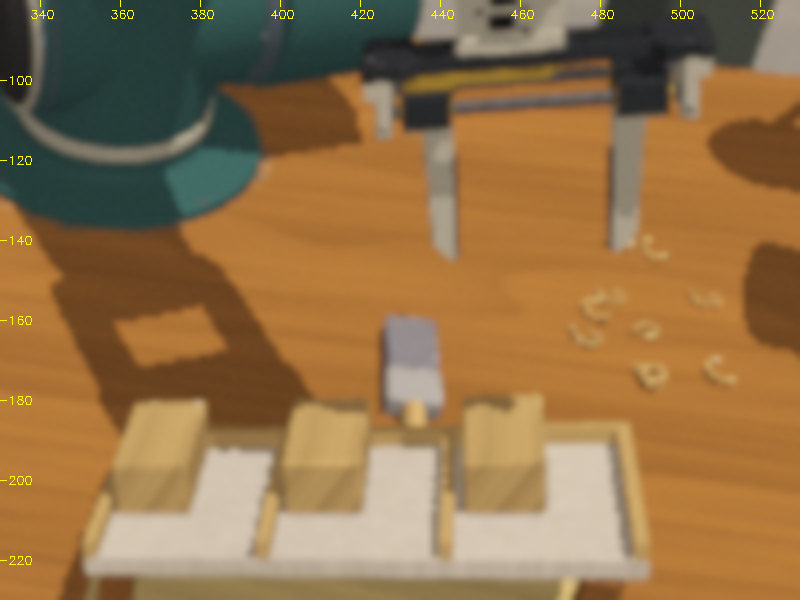

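View pics/t15.png

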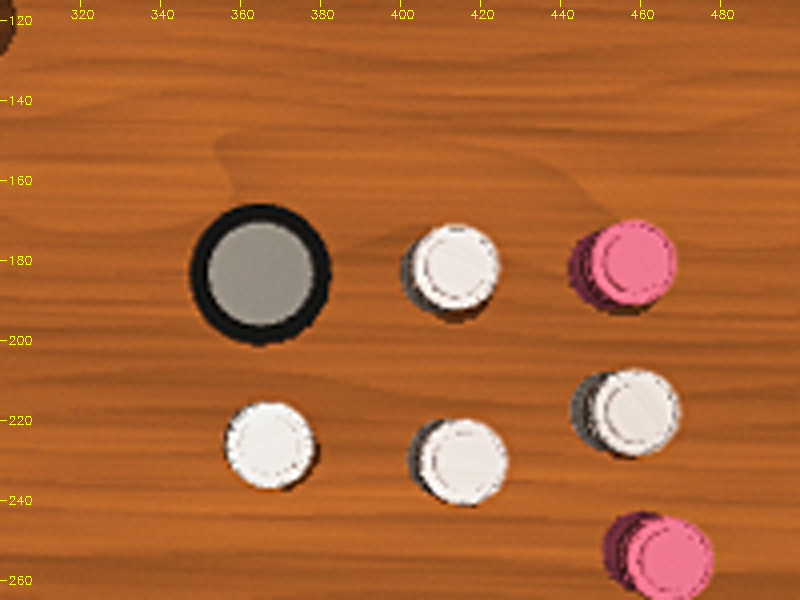

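```bash
cat > ov.py <<'E'
import sys
from h import *
p=np.load("rack.npy"); R=Ro.from_euler("ZYX",p[3:]); t=p[:3]
for n,(x0,y0,x1,y1) in(("scene",(340,170,500,265)),("top",(155,150,305,250))):
    d=viewer.get_image(n); k=5; im=cv2.resize(d["img"][y0:y1,x0:x1,::-1].copy(),None,fx=k,fy=k,interpolation=cv2.INTER_CUBIC)
    for b in(1,2,3):
        o=np.array([-24.5,(b-2)*110-26,19])
        q=lambda c:tuple(int(v) for v in ((w2p(d,R.apply((o+c)/1000)+t)-(x0,y0)+.5)*k))
        C=[(-50,-25),(50,-25),(50,25),(-50,25)]
        for i in range(4): 
            cv2.line(im,q(np.array([*C[i],19])),q(np.array([*C[(i+1)%4],19])),(0,0,255),1)
            cv2.line(im,q(np.array([*C[i],-19])),q(np.array([*C[(i+1)%4],-19])),(255,0,0),1)
    cv2.imwrite(f"pics/{sys.argv[1]}_{n}.png",im)
E
python3 ov.py ov1
```

```text
(no output)
```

View pics/ov1_scene.png

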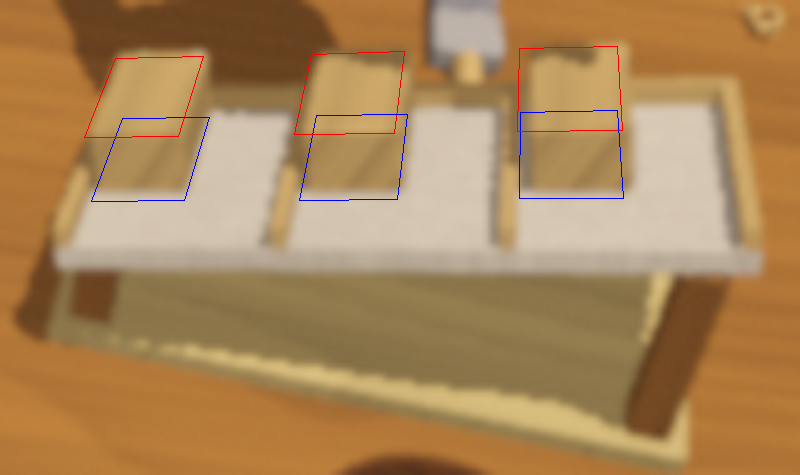

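View pics/ov1_top.png

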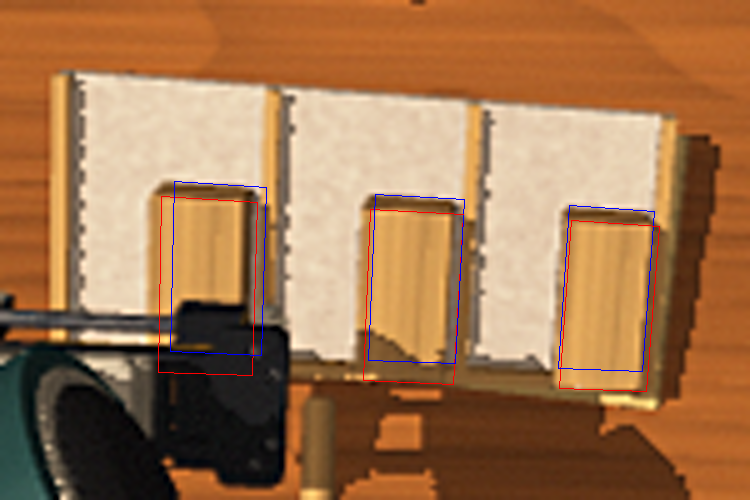

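```bash
python3 goal.py bench .4505 -.1839 .2 60
```

```text
t 17.52 tcp [0.4786 0.2903 0.2653] target [ 0.4505 -0.1839  0.2   ] w 0.953 F [-0.1 -0.9 -0.4] q6 -1.05
INC [ -44.4    4.1 -477.4] [0.4619 0.2856 0.2133]
```

Call:
{"method": "drive_tool", "body": {"increments": [-44,4,-477,0.462,0.286,0.213,100,-44,4,-477,0.462,0.286,0.213,100,-44,4,-477,0.462,0.286,0.213,100,-44,4,-477,0.462,0.286,0.213,100,-44,4,-477,0.462,0.286,0.213,100,-44,4,-477,0.462,0.286,0.213,100,-44,4,-477,0.462,0.286,0.213,100,-44,4,-477,0.462,0.286,0.213,100,-44,4,-477,0.462,0.286,0.213,100,-44,4,-477,0.462,0.286,0.213,100,-44,4,-477,0.462,0.286,0.213,100,-44,4,-477,0.462,0.286,0.213,100,-44,4,-477,0.462,0.286,0.213,100,-44,4,-477,0.462,0.286,0.213,100]}}

```text
t: 18.68
ee_pos: [0.4501, -0.184, 0.1982]
eef_rot: [0.612, -0.352, 0.613, 0.353]
ft_force: [-0.3, 0.0, 0.4]
gripper_width: 0.999
```

```bash
python3 goal.py bench .4505 -.1839 .025 60; python3 ov.py ov2;python3 -c "
from h import *
crop('scene',130,100,330,250,4,'s16.png')"
```

```text
t 18.68 tcp [ 0.4501 -0.184   0.1982] target [ 0.4505 -0.1839  0.025 ] w 0.999 F [-0.3  0.   0.4] q6 -1.49
INC [173.2  -0.7   0.3] [-0.0024 -0.0003 -0.0024]
```

View pics/ov2_scene.png

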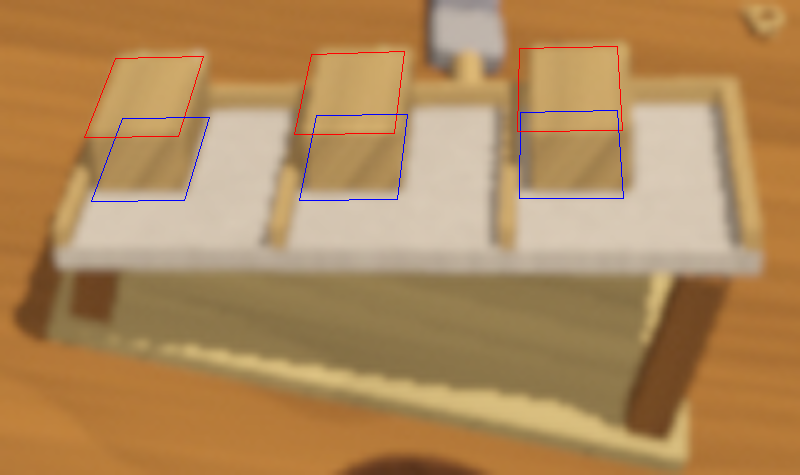

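View pics/ov2_top.png

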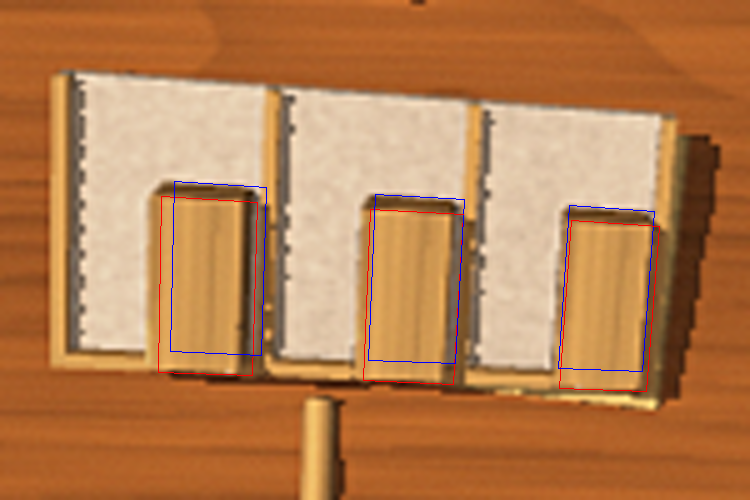

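View pics/s16.png

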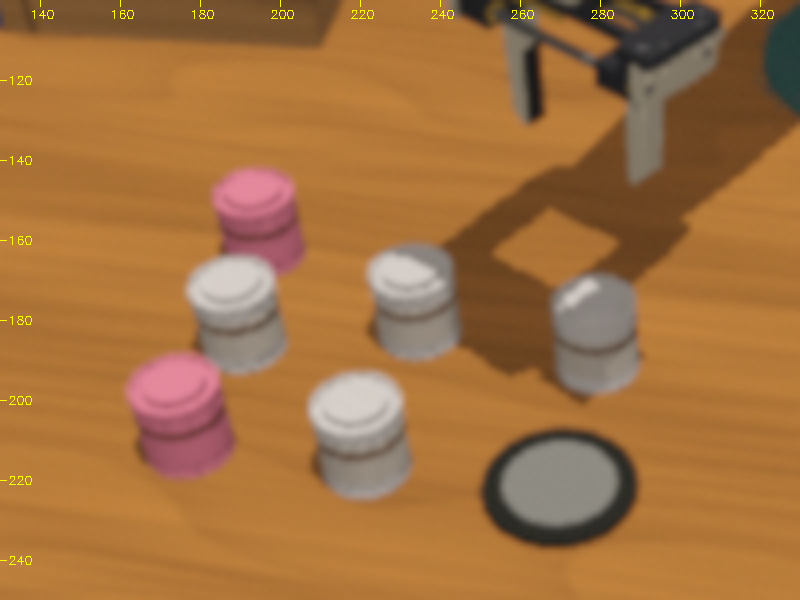

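Run:
```python
from h import *
d=viewer.get_image("top"); im=d["img"][175:230,175:300,::-1]; cv2.imwrite("pics/z1.png",cv2.resize(im,None,fx=6,fy=6,interpolation=cv2.INTER_NEAREST))
d=viewer.get_image("scene"); im=d["img"][170:230,350:480,::-1]; cv2.imwrite("pics/z2.png",cv2.resize(im,None,fx=6,fy=6,interpolation=cv2.INTER_NEAREST))
```

```text
(no output)
```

View pics/z1.png

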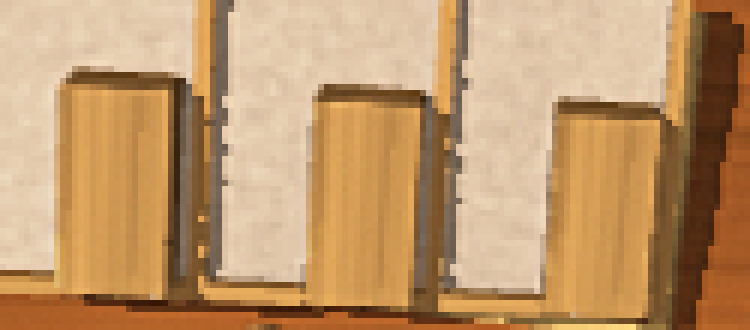

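View pics/z2.png

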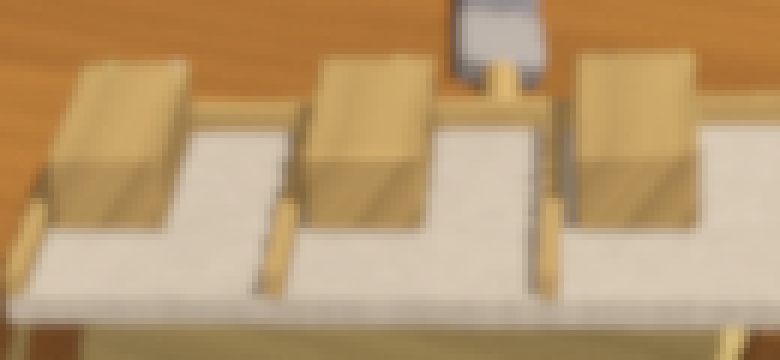

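```bash
python3 goal.py rack 2 0 53 95
```

```text
t 18.93 tcp [ 0.4509 -0.1824  0.1998] target [0.4765 0.227  0.1758] w 1.001 F [ 0.8 -0.4 -0.3] q6 -1.49
INC [ 23.8 182.  367.6] [-0.4604 -0.2833 -0.2114]
```

Call:
{"method": "drive_tool", "body": {"increments": [-30,40,80,-0.46,-0.283,-0.211,0,-30,182,367,-0.46,-0.283,-0.211,0,-30,182,367,-0.46,-0.283,-0.211,0,-30,182,367,-0.46,-0.283,-0.211,0,-30,182,367,-0.46,-0.283,-0.211,0,-30,182,367,-0.46,-0.283,-0.211,0,-30,182,367,-0.46,-0.283,-0.211,0,-30,182,367,-0.46,-0.283,-0.211,0,-30,182,367,-0.46,-0.283,-0.211,0,-30,182,367,-0.46,-0.283,-0.211,0,24,182,367,-0.46,-0.283,-0.211,0,24,182,367,-0.46,-0.283,-0.211,0,24,182,367,-0.46,-0.283,-0.211,0,24,182,367,-0.46,-0.283,-0.211,0]}}

```text
t: 20.1
ee_pos: [0.4759, 0.2261, 0.1759]
eef_rot: [0.628, -0.492, 0.384, 0.464]
ft_force: [0.7, -0.2, 1.1]
gripper_width: 0.047
```

```bash
python3 goal.py rack 2 0 53 15; python3 -c "
from h import *
crop('scene',340,90,500,230,5,'s17.png')
crop('top',160,150,320,250,5,'t17.png')"
```

```text
t 20.1 tcp [0.4759 0.2261 0.1759] target [0.4986 0.2433 0.1007] w 0.047 F [ 0.7 -0.2  1.1] q6 -1.2
INC [80.5 -0.6  0.9] [-0.0007 -0.0006 -0.0011]
```

View pics/s17.png

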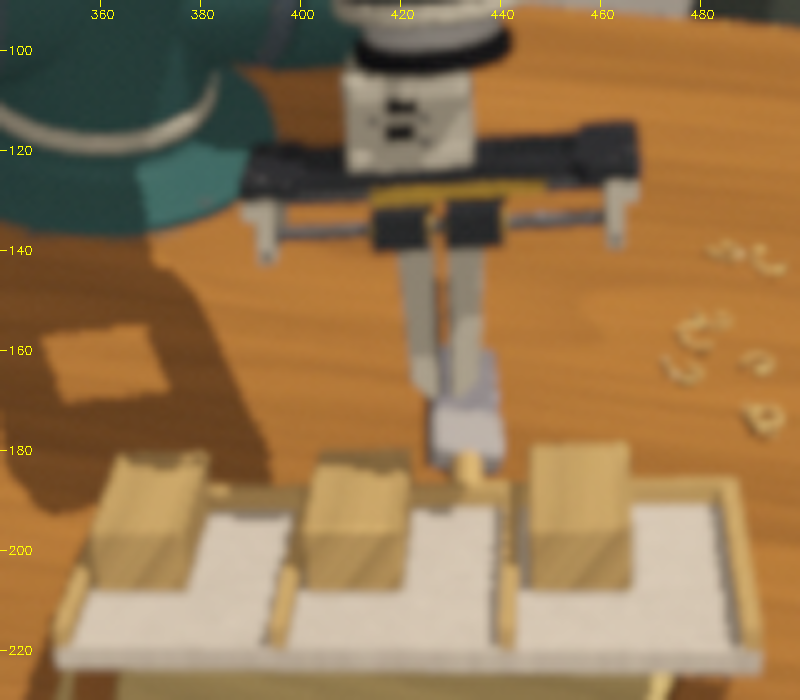

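View pics/t17.png

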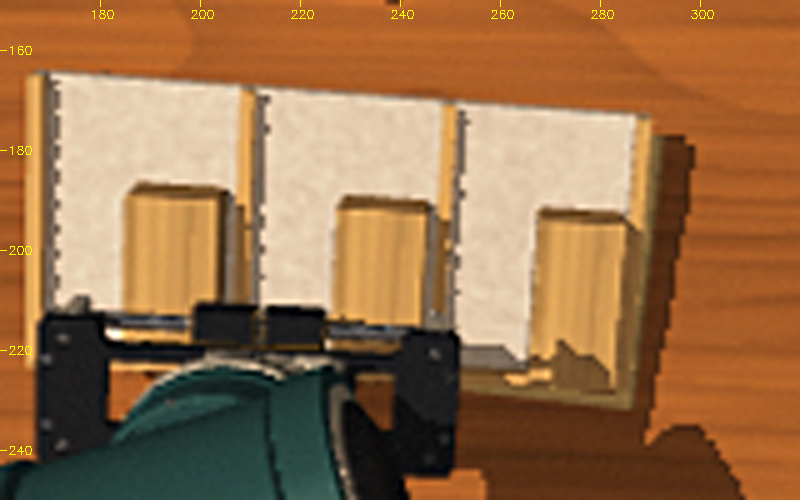

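Call:
{"method": "drive_tool", "body": {"increments": [40,0,1,0,0,0,0,65,0,1,0,0,0,0,76,0,1,0,0,0,0,76,0,1,0,0,0,0,76,0,1,0,0,0,0]}}

```text
t: 20.62
ee_pos: [0.4984, 0.2419, 0.1079]
eef_rot: [0.63, -0.492, 0.384, 0.463]
ft_force: [0.1, 0.5, 1.2]
gripper_width: 0.002
```

```bash
python3 goal.py rack 2 0 42.5 19; python3 -c "
from h import *
crop('scene',340,90,500,230,5,'s18.png')"
```

```text
t 20.62 tcp [0.4984 0.2419 0.1079] target [0.4972 0.2323 0.1021] w 0.002 F [0.1 0.5 1.2] q6 -1.19
INC [  3.1   1.9 -10.7] [-0.0023  0.0003  0.0024]
```

View pics/s18.png

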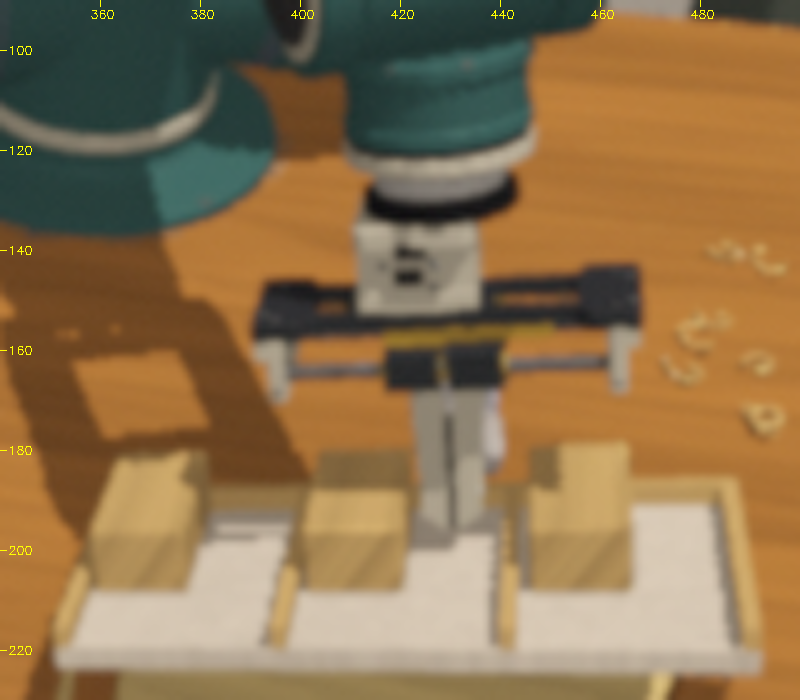

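Call:
{"method": "drive_tool", "body": {"increments": [2,2,-2,0,0,0,0,2,2,-4,0,0,0,0,2,2,-6,0,0,0,0,2,2,-7,0,0,0,0,2,2,-8,0,0,0,0,2,2,-8,0,0,0,0]}}

```text
t: 21.17
ee_pos: [0.4971, 0.2347, 0.1046]
eef_rot: [0.63, -0.493, 0.383, 0.462]
ft_force: [-0.9, -0.6, -0.2]
gripper_width: 0.005
```

```bash
python3 goal.py rack 2 0 42.5 19; python3 -c "
from h import *
crop('scene',380,150,480,230,7,'s19.png')"
```

```text
t 21.17 tcp [0.4971 0.2347 0.1046] target [0.4972 0.2323 0.1021] w 0.005 F [-0.9 -0.6 -0.2] q6 -1.21
INC [ 1.9  0.3 -2.9] [-0.0021  0.0009  0.0038]
```

View pics/s19.png

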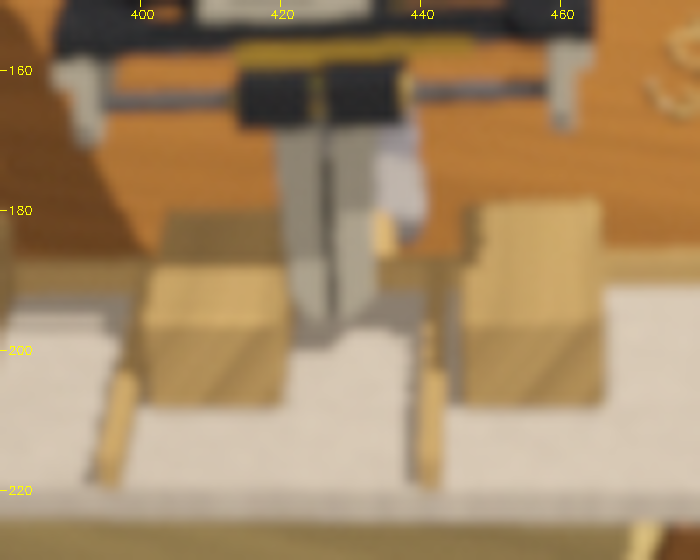

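Call:
{"method": "drive_tool", "body": {"increments": [0,0,-1,0,0,0,0,0,0,-2,0,0,0,0,0,0,-3,0,0,0,0,0,0,-3,0,0,0,0]}}

```text
t: 21.55
ee_pos: [0.4969, 0.2317, 0.1038]
eef_rot: [0.63, -0.492, 0.383, 0.462]
ft_force: [0.2, -0.3, 0.1]
gripper_width: 0.005
```

Call:
{"method": "drive_tool", "body": {"increments": [0,0,-1,0,0,0,0,0,0,-2,0,0,0,0,0,0,-2,0,0,0,0,0,0,-2,0,0,0,0]}}

```text
t: 21.88
ee_pos: [0.4969, 0.2305, 0.1041]
eef_rot: [0.631, -0.492, 0.382, 0.463]
ft_force: [-3.3, 6.4, 3.6]
gripper_width: 0.006
```

```bash
python3 goal.py rack 2 0 42.5 19; python3 -c "
from h import *
crop('scene',380,150,480,230,7,'s20.png')"
```

```text
t 21.88 tcp [0.4969 0.2305 0.1041] target [0.4972 0.2323 0.1021] w 0.006 F [-3.3  6.4  3.6] q6 -1.22
INC [2.3 0.4 1.3] [-0.0024  0.0027  0.0039]
```

View pics/s20.png

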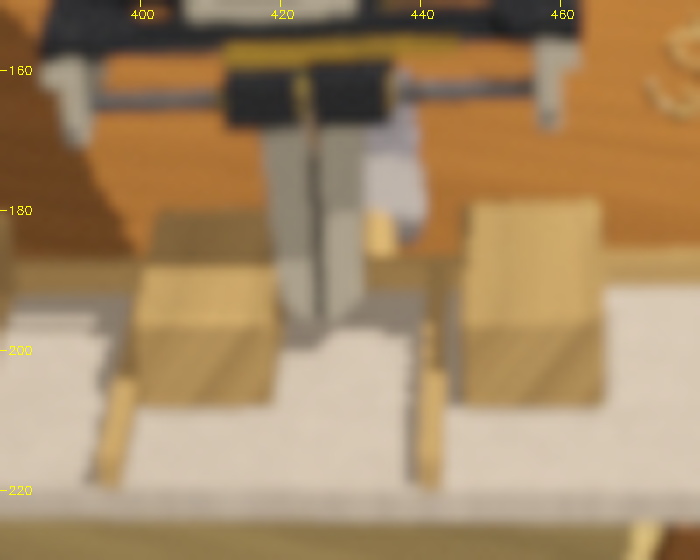

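Call:
{"method": "drive_tool", "body": {"increments": [0,0,5,0,0,0,0,-20,0,8,0,0,0,0,-60,0,10,0,0,0,0,-60,0,50,0,0,0,0,-60,0,90,0,0,0,0,-60,0,121,0,0,0,0,-60,0,121,0,0,0,0,-60,0,121,0,0,0,0]}}

```text
t: 22.6
ee_pos: [0.483, 0.3374, 0.1872]
eef_rot: [0.63, -0.493, 0.382, 0.463]
ft_force: [0.4, -0.2, -0.8]
gripper_width: 0.007
```

```bash
python3 goal.py rack 3 0 52 19; python3 -c "
from h import *
crop('scene',360,130,500,230,5,'s21.png')"
```

```text
t 22.6 tcp [0.483  0.3374 0.1872] target [0.5003 0.3488 0.1284] w 0.007 F [ 0.4 -0.2 -0.8] q6 -0.97
INC [62.3  0.1 -1.5] [-0.      0.0029  0.0032]
```

View pics/s21.png

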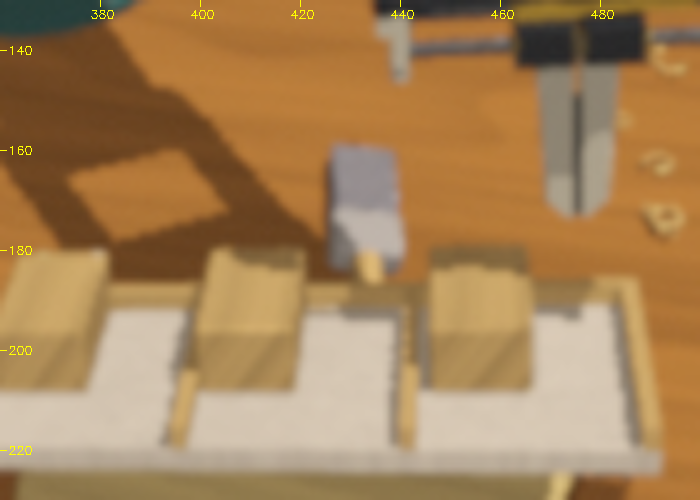

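Blank 2 is against its rib now. Same nudge for blank 3.

Call:
{"method": "drive_tool", "body": {"increments": [40,0,-1,0,0,0,0,60,0,-1,0,0,0,0,61,0,-1,0,0,0,0,61,0,-3,0,0,0,0,61,0,-5,0,0,0,0,61,0,-6,0,0,0,0,61,0,-7,0,0,0,0,61,0,-8,0,0,0,0,61,0,-9,0,0,0,0,61,0,-9,0,0,0,0]}}

```text
t: 23.48
ee_pos: [0.4999, 0.3399, 0.1279]
eef_rot: [0.63, -0.492, 0.382, 0.463]
ft_force: [0.9, -1.0, 0.6]
gripper_width: 0.002
```

Call:
{"method": "drive_tool", "body": {"increments": [0,0,-1,0,0,0,0,0,0,-2,0,0,0,0,0,0,-2,0,0,0,0]}}

```text
t: 23.73
ee_pos: [0.4998, 0.3382, 0.1278]
eef_rot: [0.63, -0.492, 0.382, 0.463]
ft_force: [-0.9, 2.8, 0.8]
gripper_width: 0.003
```

```bash
python3 goal.py rack 3 0 41 19; python3 -c "
from h import *
crop('scene',380,130,500,230,6,'s22.png')"
```

```text
t 23.73 tcp [0.4998 0.3382 0.1278] target [0.5    0.3381 0.126 ] w 0.003 F [-0.9  2.8  0.8] q6 -0.99
INC [ 1.7  0.3 -0.5] [-0.0011  0.0032  0.0037]
```

View pics/s22.png

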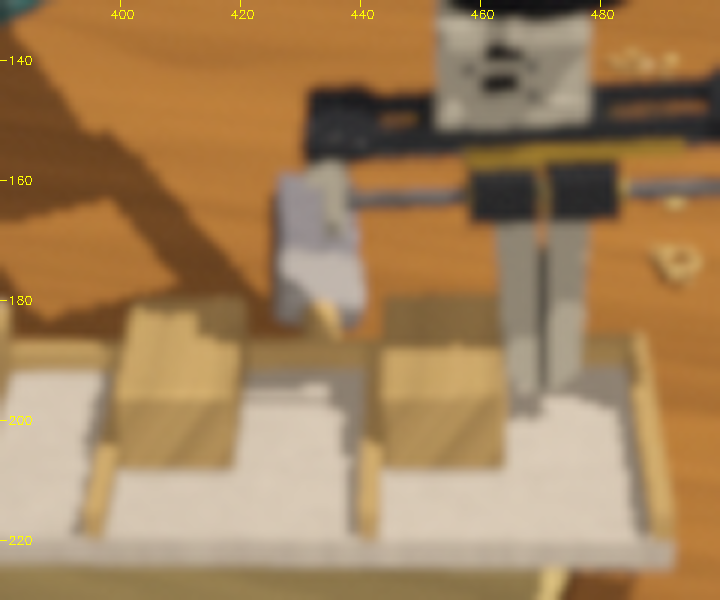

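Call:
{"method": "drive_tool", "body": {"increments": [0,0,-1,0,0,0,0,0,0,-1.5,0,0,0,0,0,0,-1.5,0,0,0,0]}}

```text
t: 24.03
ee_pos: [0.4998, 0.3377, 0.1283]
eef_rot: [0.631, -0.492, 0.381, 0.463]
ft_force: [-3.7, 7.6, 4.9]
gripper_width: 0.003
```

Call:
{"method": "drive_tool", "body": {"increments": [0,0,5,0,0,0,0,-20,0,8,0,0,0,0,-60,0,8,0,0,0,0,-100,0,8,0,0,0,0,-110,0,8,0,0,0,0,-110,0,8,0,0,0,0]}}

```text
t: 24.53
ee_pos: [0.4697, 0.3226, 0.2374]
eef_rot: [0.632, -0.492, 0.379, 0.463]
ft_force: [0.4, 0.6, -0.9]
gripper_width: 0.008
```

```bash
python3 goal.py bench .4505 -.1839 .2 60
python3 - <<'E'
from h import *
d=viewer.get_image("top"); im=d["img"][175:230,175:300,::-1]; cv2.imwrite("pics/z3.png",cv2.resize(im,None,fx=6,fy=6,interpolation=cv2.INTER_NEAREST))
d=viewer.get_image("scene"); im=d["img"][170:230,350:480,::-1]; cv2.imwrite("pics/z4.png",cv2.resize(im,None,fx=6,fy=6,interpolation=cv2.INTER_NEAREST))
E
```

```text
t 24.53 tcp [0.4697 0.3226 0.2374] target [ 0.4505 -0.1839  0.2   ] w 0.008 F [ 0.4  0.6 -0.9] q6 -0.98
INC [ -77.8  -15.8 -502. ] [0.4607 0.2933 0.2183]
```

View pics/z4.png

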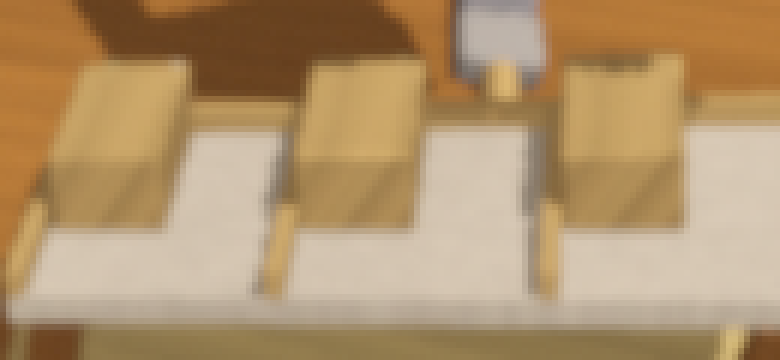

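View pics/z3.png

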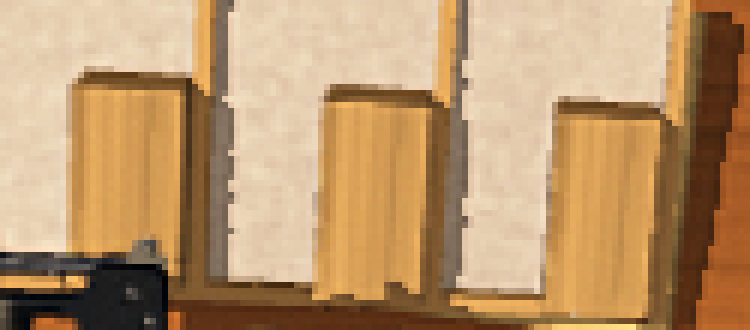

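Call:
{"method": "drive_tool", "body": {"increments": [-78,-16,-502,0.46,0.293,0.218,100,-78,-16,-502,0.46,0.293,0.218,100,-78,-16,-502,0.46,0.293,0.218,100,-78,-16,-502,0.46,0.293,0.218,100,-78,-16,-502,0.46,0.293,0.218,100,-78,-16,-502,0.46,0.293,0.218,100,-78,-16,-502,0.46,0.293,0.218,100,-78,-16,-502,0.46,0.293,0.218,100,-78,-16,-502,0.46,0.293,0.218,100,-78,-16,-502,0.46,0.293,0.218,100,-78,-16,-502,0.46,0.293,0.218,100,-78,-16,-502,0.46,0.293,0.218,100,-78,-16,-502,0.46,0.293,0.218,100,-78,-16,-502,0.46,0.293,0.218,100,-78,-16,-502,0.46,0.293,0.218,100]}}

```text
t: 25.88
ee_pos: [0.4499, -0.1841, 0.1955]
eef_rot: [0.61, -0.353, 0.615, 0.354]
ft_force: [-0.5, 0.4, 0.9]
gripper_width: 0.987
```

```bash
python3 goal.py bench .4505 -.1839 .025 60; python3 -c "
from h import *
d=crop('scene',130,100,330,250,4,'s24.png')
for n,p in dict(near=(.4505,-.1839),t2=(.4424,-.3237),t3=(.4818,-.4493),t4=(.5846,-.3171)).items(): print(n,w2p(d,(*p,.066)))"
```

```text
t 25.88 tcp [ 0.4499 -0.1841  0.1955] target [ 0.4505 -0.1839  0.025 ] w 0.987 F [-0.5  0.4  0.9] q6 -1.48
INC [170.5  -1.3   1.2] [-0.0005 -0.0045 -0.0051]
near [278.43054954 173.62405107]
t2 [233.13058888 166.00774909]
t3 [187.86322117 169.2240581 ]
t4 [219.07672492 199.02535898]
```

View pics/s24.png

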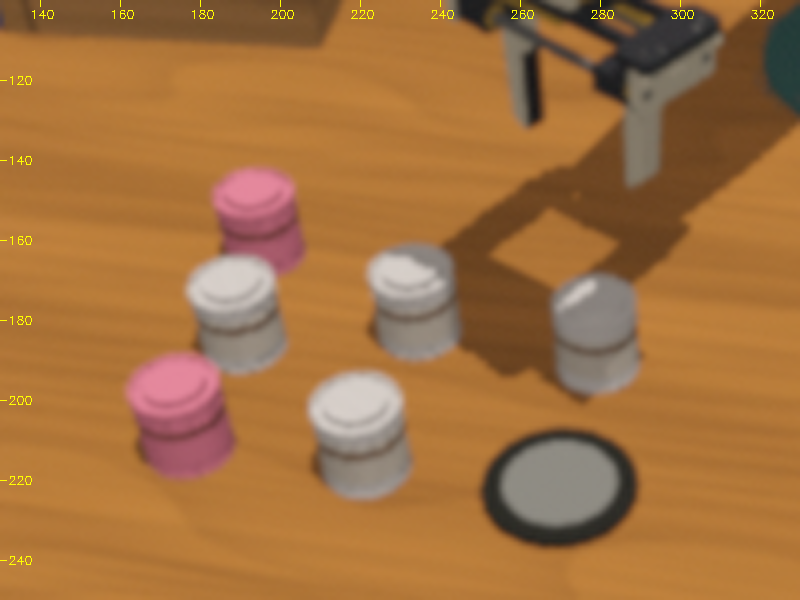

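Call:
{"method": "drive_tool", "body": {"increments": [140,-1.3,1.2,0,-0.004,-0.005,100,140,-1.3,1.2,0,-0.004,-0.005,100,140,-1.3,1.2,0,-0.004,-0.005,100,140,-1.3,1.2,0,-0.004,-0.005,100,170,-1.3,1.2,0,-0.004,-0.005,100,170,-1.3,1.2,0,-0.004,-0.005,100,170,-1.3,1.2,0,-0.004,-0.005,0,170,-1.3,1.2,0,-0.004,-0.005,0,170,-1.3,1.2,0,-0.004,-0.005,0,170,-1.3,1.2,0,-0.004,-0.005,0,170,-1.3,1.2,0,-0.004,-0.005,0,170,-1.3,1.2,0,-0.004,-0.005,0]}}

```text
t: 26.93
ee_pos: [0.4513, -0.1835, 0.027]
eef_rot: [0.613, -0.354, 0.612, 0.353]
ft_force: [-0.8, 2.2, 6.8]
gripper_width: 0.664
```

Call:
{"method": "drive_tool", "body": {"increments": [-10,0,0,0,0,0,0,-20,0,0,0,0,0,0,-25,0,0,0,0,0,0,-25,0,0,0,0,0,0,-25,0,0,0,0,0,0,-25,0,0,0,0,0,0,-25,0,0,0,0,0,0,-25,0,0,0,0,0,0]}}

```text
t: 27.6
ee_pos: [0.451, -0.1833, 0.0516]
eef_rot: [0.612, -0.354, 0.612, 0.353]
ft_force: [-0.2, -0.5, -2.2]
gripper_width: 0.658
```

Call:
{"method": "drive_tool", "body": {"increments": [0,0,0,0,0,0,0,0,0,0,0,0,0,0]}}

```text
t: 27.77
ee_pos: [0.4509, -0.1833, 0.0513]
eef_rot: [0.612, -0.354, 0.612, 0.353]
ft_force: [-0.0, 0.0, -2.0]
gripper_width: 0.662
```

```bash
python3 -c "
from h import *
for i in range(8):
    print(sensors.state()['ft_force'].round(2),sensors.state()['t']); viewer.get_image('top')
print(sensors.state()['moment'], sensors.state()['joint_torque'])
crop('scene',180,80,380,230,4,'s25.png')"
```

```text
[-0.03  0.04 -1.98] 27.7667
[ 0.4  -0.67 -1.92] 27.8167
[-0.06  0.67 -1.36] 27.8667
[ 0.37  0.8  -2.  ] 27.9167
[ 0.94 -0.09 -2.65] 27.9667
[ 0.86  0.17 -1.89] 28.0167
[ 0.61  0.06 -2.03] 28.0667
[-0.11 -0.06 -1.7 ] 28.1167
[0.05084026 0.01571363 0.00504134] [ 2.48444985e-04 -4.14157534e+01 -5.90349412e+01 -9.84995335e-03
  7.16799614e-02 -2.06336000e-05]
```

View pics/s25.png

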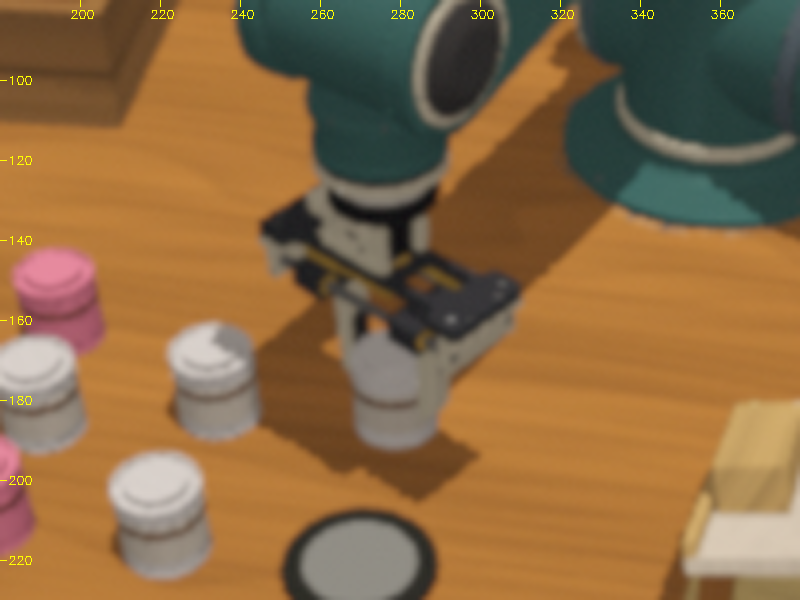

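Call:
{"method": "drive_tool", "body": {"increments": [10,0,0,0,0,0,0,18,0,0,0,0,0,0,22,0,0,0,0,0,0,24,0,0,0,0,0,0,24,0,0,0,0,0,0,24,0,0,0,0,0,0,24,0,0,0,0,0,100,24,0,0,0,0,0,100,24,0,0,0,0,0,100,24,0,0,0,0,0,100,24,0,0,0,0,0,100,0,0,0,0,0,0,100,-35,0,0,0,0,0,100,-75,0,0,0,0,0,100,-110,0,0,0,0,0,100,-110,0,0,0,0,0,100]}}

```text
t: 29.55
ee_pos: [0.4529, -0.1842, 0.169]
eef_rot: [0.614, -0.357, 0.61, 0.351]
ft_force: [-0.3, -0.6, 1.5]
gripper_width: 0.998
```

```bash
python3 goal.py bench .4424 -.3237 .16 60; python3 -c "
from h import *
d=crop('scene',130,100,330,250,4,'s26.png')
d=crop('top',300,115,500,265,4,'t26.png')"
```

```text
t 29.55 tcp [ 0.4529 -0.1842  0.169 ] target [ 0.4424 -0.3237  0.16  ] w 0.998 F [-0.3 -0.6  1.5] q6 -1.49
INC [   9.6  -60.5 -126.1] [0.0008 0.0005 0.0105]
```

View pics/s26.png

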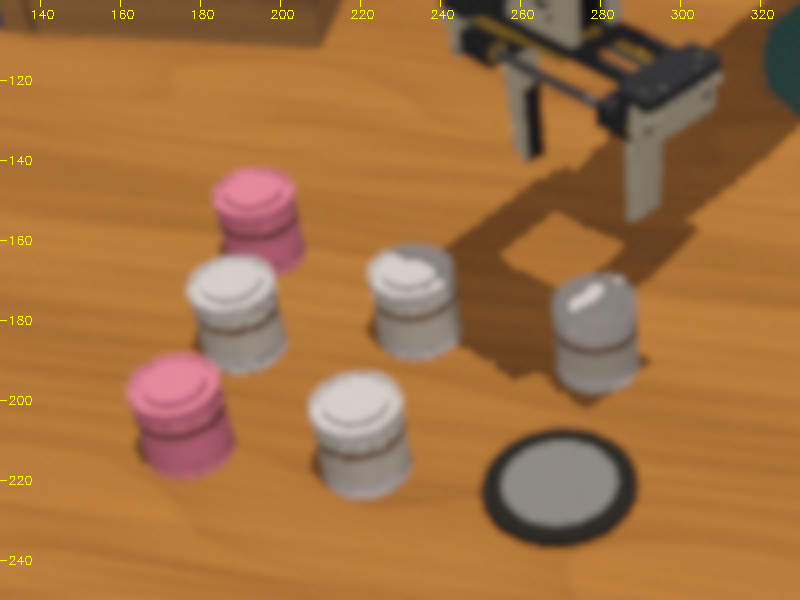

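View pics/t26.png

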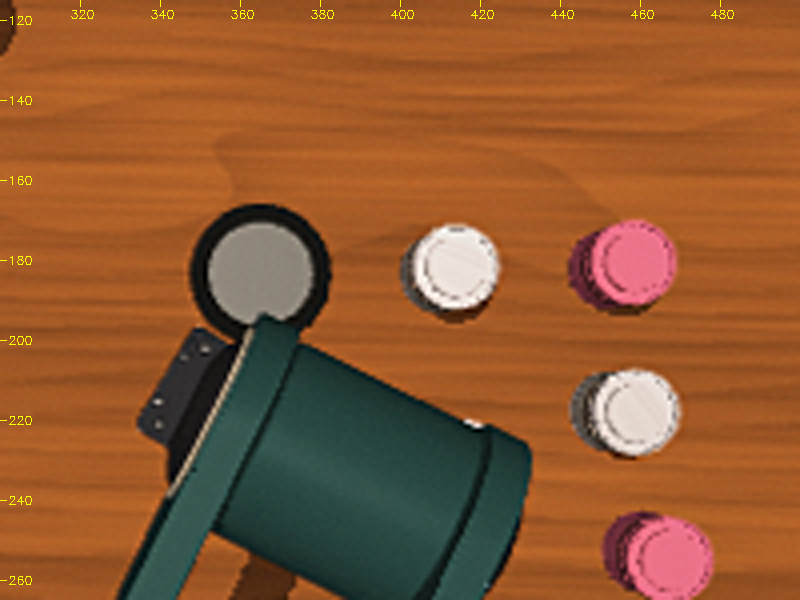

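Near tin is empty, standing back in place; others unmoved. Next: tin 2. Tips pass over tins at 0.16 m, clear.

Call:
{"method": "drive_tool", "body": {"increments": [0,-60,-126,0,0,0.01,100,0,-60,-126,0,0,0.01,100,0,-60,-126,0,0,0.01,100,0,-60,-126,0,0,0.01,100,10,-60,-126,0,0,0.01,100,10,-60,-126,0,0,0.01,100]}}

```text
t: 30.15
ee_pos: [0.4395, -0.3223, 0.1495]
eef_rot: [0.611, -0.35, 0.614, 0.357]
ft_force: [-0.8, 0.6, -0.4]
gripper_width: 0.999
```

```bash
python3 goal.py bench .4424 -.3237 .026 60
```

```text
t 30.15 tcp [ 0.4395 -0.3223  0.1495] target [ 0.4424 -0.3237  0.026 ] w 0.999 F [-0.8  0.6 -0.4] q6 -1.73
INC [123.5  -4.5   0.2] [-0.0009  0.0009 -0.0103]
```

Call:
{"method": "drive_tool", "body": {"increments": [40,-4,0,0,0,-0.01,100,80,-4,0,0,0,-0.01,100,105,-4,0,0,0,-0.01,100,123,-4,0,0,0,-0.01,100,123,-4,0,0,0,-0.01,100,123,-4,0,0,0,-0.01,0,123,-4,0,0,0,-0.01,0,123,-4,0,0,0,-0.01,0,123,-4,0,0,0,-0.01,0,123,-4,0,0,0,-0.01,0,123,-4,0,0,0,-0.01,0,113,-4,0,0,0,-0.01,0,103,-4,0,0,0,-0.01,0,99,-4,0,0,0,-0.01,0,99,-4,0,0,0,-0.01,0,99,-4,0,0,0,-0.01,0,99,-4,0,0,0,-0.01,0,99,-4,0,0,0,-0.01,0,99,-4,0,0,0,-0.01,0]}}

```text
t: 31.73
ee_pos: [0.4419, -0.3236, 0.0501]
eef_rot: [0.613, -0.353, 0.612, 0.354]
ft_force: [0.9, -0.0, -1.1]
gripper_width: 0.663
```

```bash
cat > wt.py <<'E'
from h import *
import sys
F=[]
for i in range(5): F.append(sensors.state()['ft_force']); viewer.get_image('top')
print(np.mean(F,0).round(2),sensors.state()['ee_pos'].round(4),sensors.state()['gripper_width'])
crop('scene',130,80,330,230,4,sys.argv[1])
E
python3 wt.py s27.png
```

```text
[-0.01 -0.38 -1.66] [ 0.442  -0.3237  0.0504] 0.6631969395402822
```

View pics/s27.png

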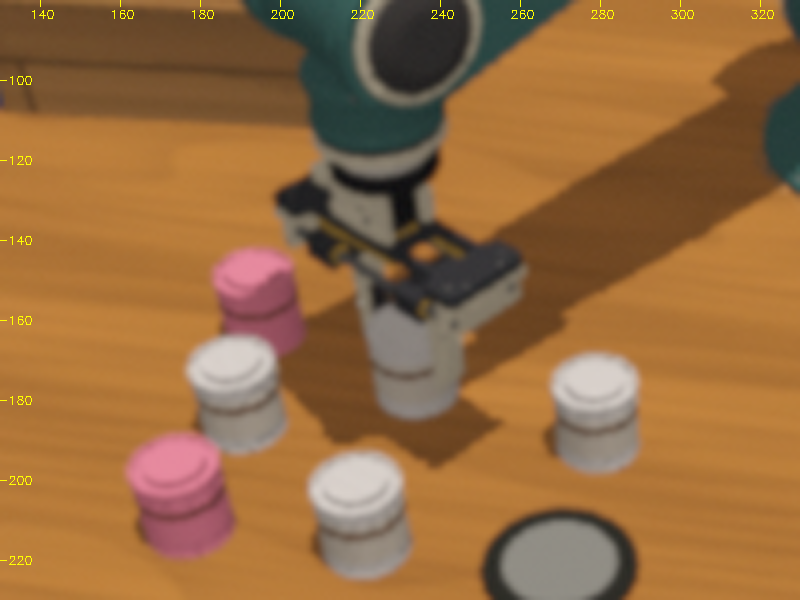

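Empty too (1.7 N). Put it back.

Call:
{"method": "drive_tool", "body": {"increments": [10,0,0,0,0,0,0,18,0,0,0,0,0,0,21,0,0,0,0,0,0,23.5,0,0,0,0,0,0,23.5,0,0,0,0,0,0,23.5,0,0,0,0,0,0,23.5,0,0,0,0,0,100,23.5,0,0,0,0,0,100,23.5,0,0,0,0,0,100,23.5,0,0,0,0,0,100,23.5,0,0,0,0,0,100,0,0,0,0,0,0,100,-35,0,0,0,0,0,100,-75,0,0,0,0,0,100,-110,0,0,0,0,0,100,-110,0,0,0,0,0,100]}}

```text
t: 33.37
ee_pos: [0.4438, -0.3253, 0.168]
eef_rot: [0.614, -0.356, 0.611, 0.351]
ft_force: [0.6, 0.3, 0.9]
gripper_width: 0.999
```

```bash
python3 goal.py bench .5846 -.3171 .16 60; python3 -c "
from h import *
d=crop('scene',130,100,330,250,4,'s28.png')"
```

```text
t 33.37 tcp [ 0.4438 -0.3253  0.168 ] target [ 0.5846 -0.3171  0.16  ] w 0.999 F [0.6 0.3 0.9] q6 -1.73
INC [   9.  -117.7   77.6] [-0.0009 -0.0005  0.0087]
```

View pics/s28.png

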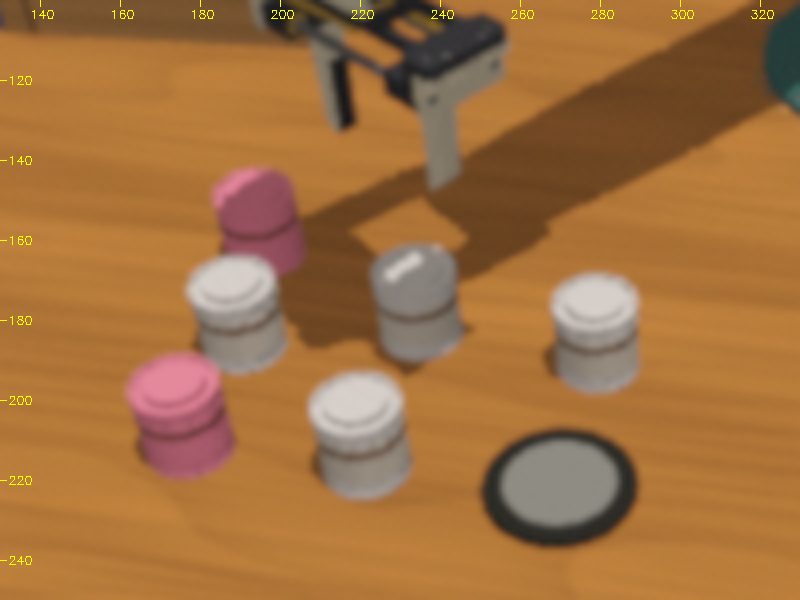

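Call:
{"method": "drive_tool", "body": {"increments": [0,-118,78,0,0,0.009,100,0,-118,78,0,0,0.009,100,0,-118,78,0,0,0.009,100,0,-118,78,0,0,0.009,100,8,-118,78,0,0,0.009,100,8,-118,78,0,0,0.009,100]}}

```text
t: 33.92
ee_pos: [0.5842, -0.3156, 0.1535]
eef_rot: [0.611, -0.351, 0.614, 0.356]
ft_force: [-0.4, -0.1, -0.1]
gripper_width: 0.998
```

```bash
python3 goal.py bench .5846 -.3171 .026 60
```

```text
t 33.92 tcp [ 0.5842 -0.3156  0.1535] target [ 0.5846 -0.3171  0.026 ] w 0.998 F [-0.4 -0.1 -0.1] q6 -1.58
INC [127.5  -2.   -1.1] [ 0.0001 -0.0001 -0.0076]
```

Call:
{"method": "drive_tool", "body": {"increments": [40,-2,-1,0,0,-0.008,100,80,-2,-1,0,0,-0.008,100,108,-2,-1,0,0,-0.008,100,127,-2,-1,0,0,-0.008,100,127,-2,-1,0,0,-0.008,100,127,-2,-1,0,0,-0.008,0,127,-2,-1,0,0,-0.008,0,127,-2,-1,0,0,-0.008,0,127,-2,-1,0,0,-0.008,0,127,-2,-1,0,0,-0.008,0,127,-2,-1,0,0,-0.008,0,117,-2,-1,0,0,-0.008,0,107,-2,-1,0,0,-0.008,0,103,-2,-1,0,0,-0.008,0,103,-2,-1,0,0,-0.008,0,103,-2,-1,0,0,-0.008,0,103,-2,-1,0,0,-0.008,0,103,-2,-1,0,0,-0.008,0,103,-2,-1,0,0,-0.008,0]}}

```text
t: 35.5
ee_pos: [0.5846, -0.317, 0.05]
eef_rot: [0.612, -0.354, 0.612, 0.354]
ft_force: [-0.6, -0.6, -1.2]
gripper_width: 0.665
```

```bash
python3 wt.py s29.png
```

```text
[ 0.02  0.04 -1.14] [ 0.5848 -0.3171  0.0503] 0.6626137465905612
```

View pics/s29.png

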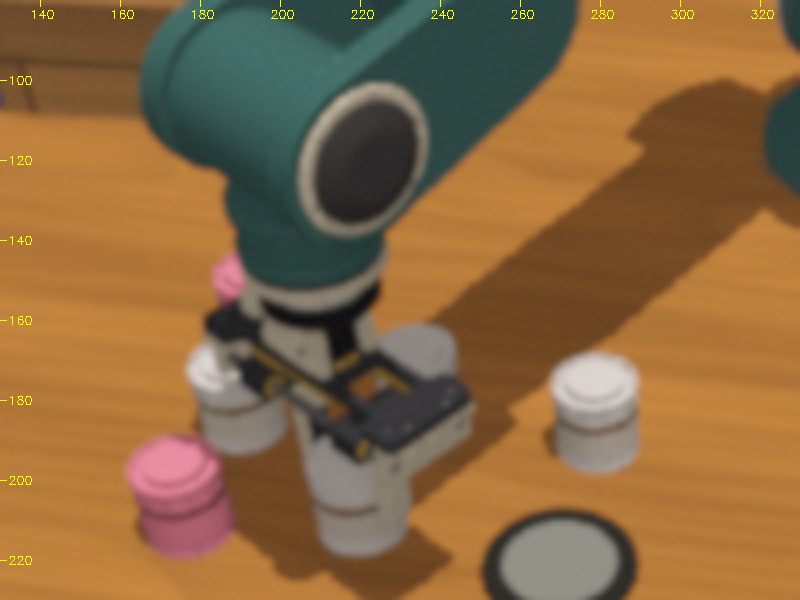

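Call:
{"method": "drive_tool", "body": {"increments": [10,0,0,0,0,0,0,18,0,0,0,0,0,0,21,0,0,0,0,0,0,23.5,0,0,0,0,0,0,23.5,0,0,0,0,0,0,23.5,0,0,0,0,0,0,23.5,0,0,0,0,0,100,23.5,0,0,0,0,0,100,23.5,0,0,0,0,0,100,23.5,0,0,0,0,0,100,23.5,0,0,0,0,0,100,0,0,0,0,0,0,100,-35,0,0,0,0,0,100,-75,0,0,0,0,0,100,-110,0,0,0,0,0,100,-110,0,0,0,0,0,100]}}

```text
t: 37.13
ee_pos: [0.5867, -0.3183, 0.1688]
eef_rot: [0.614, -0.357, 0.611, 0.35]
ft_force: [0.1, 0.1, 0.9]
gripper_width: 1.004
```

```bash
python3 goal.py bench .4818 -.4493 .16 60; python3 -c "
from h import *
d=crop('scene',130,100,330,250,4,'s30.png')"
```

```text
t 37.13 tcp [ 0.5867 -0.3183  0.1688] target [ 0.4818 -0.4493  0.16  ] w 1.004 F [0.1 0.1 0.9] q6 -1.58
INC [   8.5   25.5 -165.9] [ 0.0002 -0.0002  0.0101]
```

View pics/s30.png

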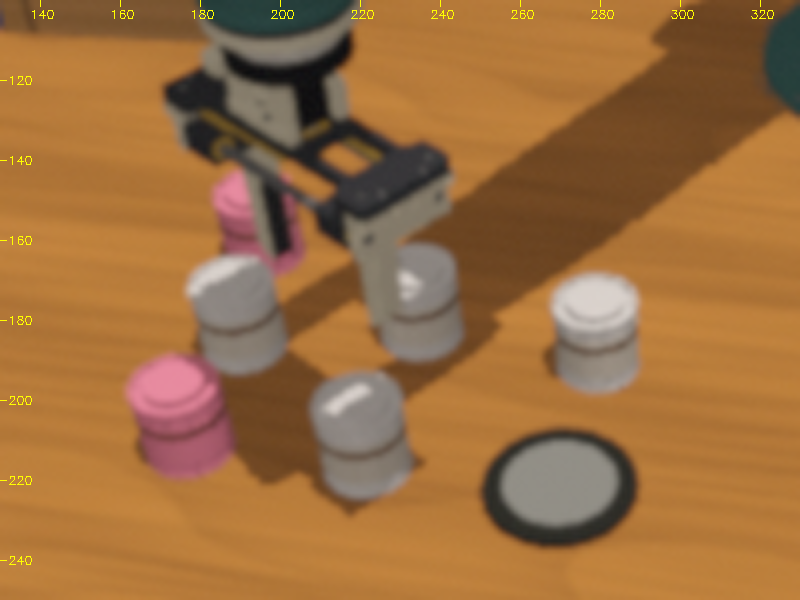

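Call:
{"method": "drive_tool", "body": {"increments": [0,25,-166,0,0,0.01,100,0,25,-166,0,0,0.01,100,0,25,-166,0,0,0.01,100,0,25,-166,0,0,0.01,100,8,25,-166,0,0,0.01,100,8,25,-166,0,0,0.01,100,8,25,-166,0,0,0.01,100]}}

```text
t: 37.77
ee_pos: [0.4812, -0.4488, 0.1554]
eef_rot: [0.612, -0.352, 0.613, 0.355]
ft_force: [-0.0, 0.1, 0.3]
gripper_width: 0.998
```

```bash
python3 goal.py bench .4818 -.4493 .026 60; python3 -c "
from h import *
d=crop('scene',130,100,330,250,4,'s31.png')"
```

```text
t 37.77 tcp [ 0.4812 -0.4488  0.1554] target [ 0.4818 -0.4493  0.026 ] w 0.998 F [-0.   0.1  0.3] q6 -1.84
INC [129.4  -1.4  -0.2] [-0.0005  0.0006 -0.005 ]
```

View pics/s31.png

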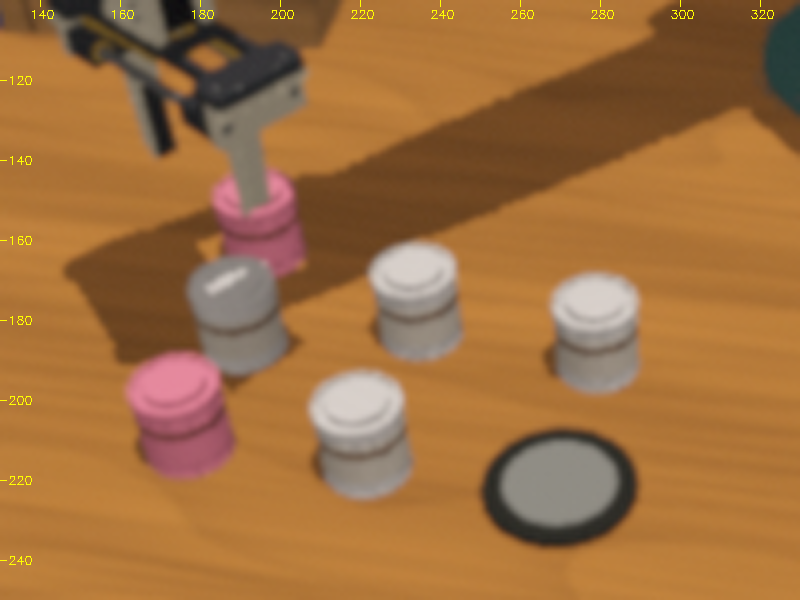

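Call:
{"method": "drive_tool", "body": {"increments": [40,-1.5,0,0,0,-0.005,100,80,-1.5,0,0,0,-0.005,100,110,-1.5,0,0,0,-0.005,100,129,-1.5,0,0,0,-0.005,100,129,-1.5,0,0,0,-0.005,100,129,-1.5,0,0,0,-0.005,0,129,-1.5,0,0,0,-0.005,0,129,-1.5,0,0,0,-0.005,0,129,-1.5,0,0,0,-0.005,0,129,-1.5,0,0,0,-0.005,0,129,-1.5,0,0,0,-0.005,0,119,-1.5,0,0,0,-0.005,0,109,-1.5,0,0,0,-0.005,0,105,-1.5,0,0,0,-0.005,0,105,-1.5,0,0,0,-0.005,0,105,-1.5,0,0,0,-0.005,0,105,-1.5,0,0,0,-0.005,0,105,-1.5,0,0,0,-0.005,0,105,-1.5,0,0,0,-0.005,0]}}

```text
t: 39.4
ee_pos: [0.4826, -0.4487, 0.0505]
eef_rot: [0.612, -0.354, 0.612, 0.354]
ft_force: [0.0, -0.7, -8.5]
gripper_width: 0.662
```

```bash
python3 wt.py s32.png
```

```text
[ 0.1  -0.05 -8.08] [ 0.4827 -0.4489  0.0509] 0.6626364094154925
```

View pics/s32.png

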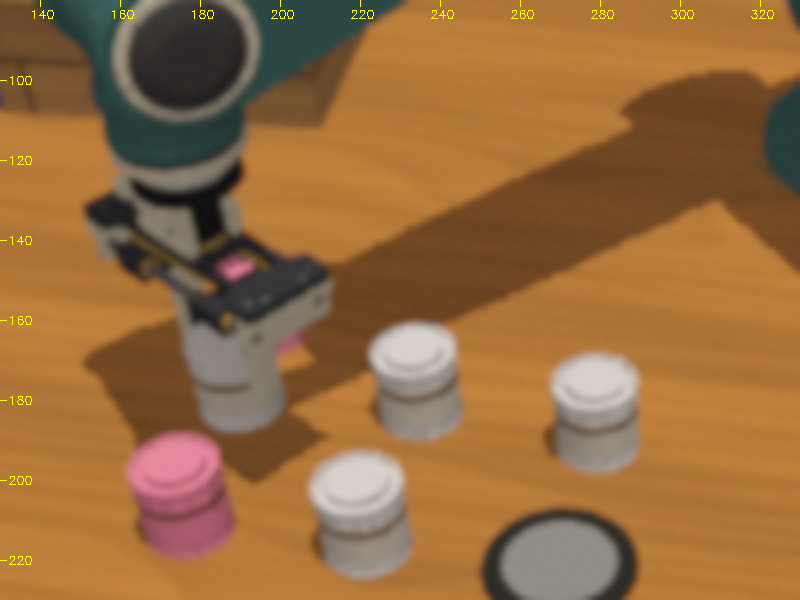

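Call:
{"method": "drive_tool", "body": {"increments": [-40,0,0,0,0,0,0,-80,0,0,0,0,0,0,-120,0,0,0,0,0,0,-140,0,0,0,0,0,0,-140,0,0,0,0,0,0]}}

```text
t: 40.12
ee_pos: [0.4838, -0.4502, 0.1972]
eef_rot: [0.613, -0.357, 0.611, 0.351]
ft_force: [0.5, -1.0, -7.2]
gripper_width: 0.659
```

```bash
python3 - <<'E'
from h import *
from scipy.optimize import least_squares
for n,(x0,y0,x1,y1) in (("top",(340,150,400,215)),("scene",(240,195,300,245))):
    d=viewer.get_image(n); im=d["img"][y0:y1,x0:x1].astype(int)
    m=(im.max(2)<60).astype(np.uint8)
    g=((im.max(2)-im.min(2)<25)).astype(np.uint8)
    k,l,s,c=cv2.connectedComponentsWithStats(g)
    i=1+np.argmax(s[1:,4]); cs,_=cv2.findContours((l==i).astype(np.uint8),0,2)
    e=cv2.fitEllipse(max(cs,key=cv2.contourArea)); u,v=e[0][0]+x0,e[0][1]+y0
    print(n,(round(u,1),round(v,1)),e[1],p2w(d,u,v,.008).round(4), w2p(d,(.5809,-.1792,.008)).round(1))
E
python3 goal.py bench .5809 -.1792 .19 60
```

```text
top (364.8, 183.0) (33.65637969970703, 33.926063537597656) [ 0.5813 -0.1789  0.008 ] [364.9 183.1]
scene (269.4, 221.6) (26.532285690307617, 36.3264274597168) [ 0.588  -0.1783  0.008 ] [269.8 219.7]
t 40.22 tcp [ 0.4825 -0.4489  0.1902] target [ 0.5809 -0.1792  0.19  ] w 0.666 F [ 0.7  0.2 -9.7] q6 -1.84
INC [  0.3  49.5 282.8] [0.0005 0.0004 0.0008]
```

Call:
{"method": "drive_tool", "body": {"increments": [0,12,70,0,0,0,0,0,50,283,0,0,0,0,0,50,283,0,0,0,0,0,50,283,0,0,0,0,0,50,283,0,0,0,0,0,50,283,0,0,0,0,0,50,283,0,0,0,0,0,50,283,0,0,0,0,0,50,283,0,0,0,0,0,50,283,0,0,0,0,0,50,283,0,0,0,0]}}

```text
t: 41.13
ee_pos: [0.5799, -0.1794, 0.1886]
eef_rot: [0.612, -0.353, 0.613, 0.354]
ft_force: [-0.9, -0.1, -8.3]
gripper_width: 0.661
```

```bash
python3 goal.py bench .582 -.179 .036 60; python3 -c "
from h import *
d=crop('scene',180,100,380,250,4,'s33.png')"
```

```text
t 41.13 tcp [ 0.5799 -0.1794  0.1886] target [ 0.582 -0.179  0.036] w 0.661 F [-0.9 -0.1 -8.3] q6 -1.39
INC [152.6  -1.8   1.4] [-0.0003 -0.0002 -0.0013]
```

View pics/s33.png

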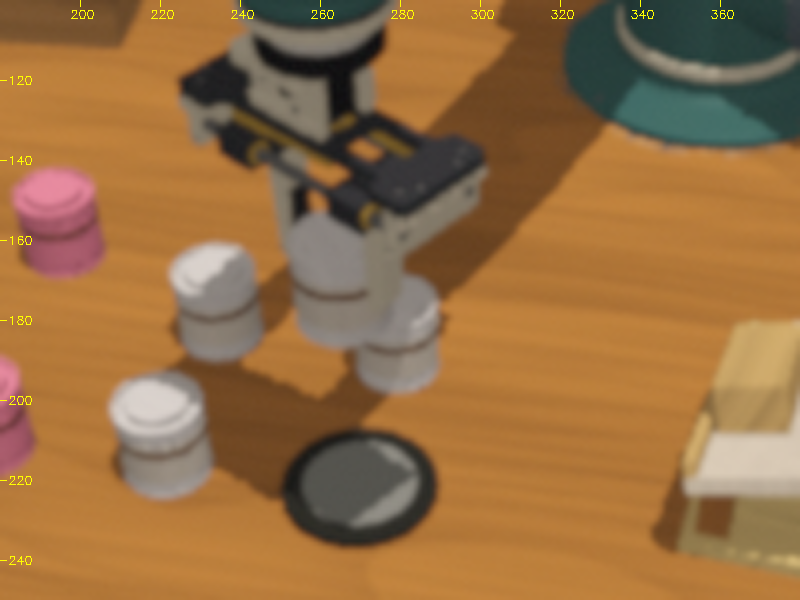

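Call:
{"method": "drive_tool", "body": {"increments": [40,-2,1.5,0,0,0,0,80,-2,1.5,0,0,0,0,115,-2,1.5,0,0,0,0,135,-2,1.5,0,0,0,0,145,-2,1.5,0,0,0,0,149,-2,1.5,0,0,0,0,151,-2,1.5,0,0,0,0,152,-2,1.5,0,0,0,0,152.5,-2,1.5,0,0,0,0,152.5,-2,1.5,0,0,0,0]}}

```text
t: 42.02
ee_pos: [0.583, -0.1795, 0.0378]
eef_rot: [0.613, -0.354, 0.612, 0.353]
ft_force: [-0.3, -0.9, -8.2]
gripper_width: 0.659
```

```bash
python3 goal.py bench .582 -.179 .0345 60; python3 -c "
from h import *
d=crop('scene',200,140,340,245,5,'s34.png')"
```

```text
t 42.02 tcp [ 0.583  -0.1795  0.0378] target [ 0.582  -0.179   0.0345] w 0.659 F [-0.3 -0.9 -8.2] q6 -1.39
INC [ 3.3  1.1 -0. ] [-0.0007  0.0003  0.0011]
```

View pics/s34.png

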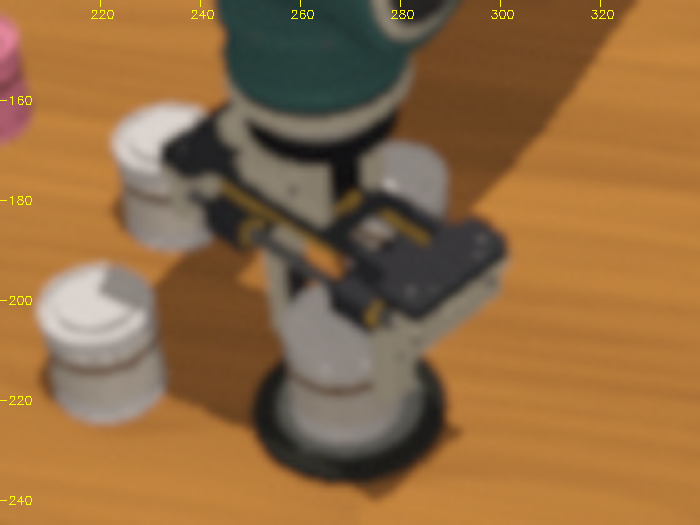

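Looks centred, still hanging. Lower in small steps.

Call:
{"method": "drive_tool", "body": {"increments": [1,1,0,0,0,0,0,2,1,0,0,0,0,0,2.5,1,0,0,0,0,0,2.5,1,0,0,0,0,0]}}

```text
t: 42.4
ee_pos: [0.5824, -0.179, 0.0365]
eef_rot: [0.613, -0.354, 0.612, 0.353]
ft_force: [-5.6, 1.8, 5.0]
gripper_width: 0.662
```

Call:
{"method": "drive_tool", "body": {"increments": [1,0,0,0,0,0,0,1,0,0,0,0,0,0,1,0,0,0,0,0,0]}}

```text
t: 42.65
ee_pos: [0.5825, -0.1791, 0.0365]
eef_rot: [0.613, -0.354, 0.612, 0.353]
ft_force: [-5.5, 1.6, 3.3]
gripper_width: 0.662
```

Contact made. Release and rise.

Call:
{"method": "drive_tool", "body": {"increments": [0.5,0,0,0,0,0,0,0.5,0,0,0,0,0,100,0.5,0,0,0,0,0,100,0.5,0,0,0,0,0,100,0.5,0,0,0,0,0,100,0.5,0,0,0,0,0,100,-25,0,0,0,0,0,100,-60,0,0,0,0,0,100,-100,0,0,0,0,0,100,-140,0,0,0,0,0,100,-180,0,0,0,0,0,100,-200,0,0,0,0,0,100,-200,0,0,0,0,0,100]}}

```text
t: 43.73
ee_pos: [0.5833, -0.1793, 0.2425]
eef_rot: [0.615, -0.356, 0.61, 0.351]
ft_force: [1.0, -1.1, 0.2]
gripper_width: 1.001
```

```bash
python3 goal.py bench .40 0.1 .28 60; python3 -c "
from h import *
d=crop('scene',130,140,500,290,2,'s35.png')"
```

```text
t 43.73 tcp [ 0.5833 -0.1793  0.2425] target [0.4  0.1  0.28] w 1.001 F [ 1.  -1.1  0.2] q6 -1.39
INC [-40.1 298.1 150.2] [-0.0005  0.0018  0.0098]
```

View pics/s35.png

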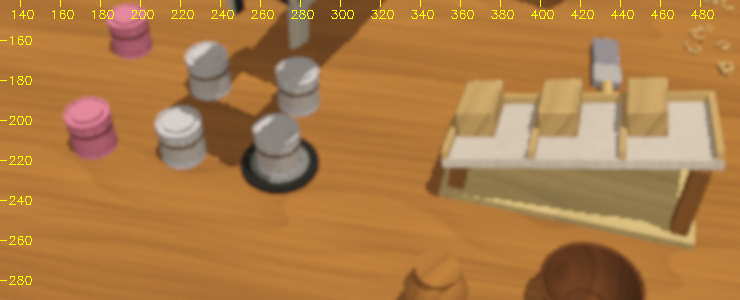

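```bash
python3 goal.py bench .30 0.58 .30 63
```

```text
t 43.78 tcp [ 0.5828 -0.1792  0.2393] target [0.3  0.58 0.3 ] w 1.003 F [ 0.5 -0.1 -0.8] q6 -1.39
INC [-64.2 624.3 515.8] [-0.0529  0.0011  0.0066]
```

Call:
{"method": "drive_tool", "body": {"increments": [-40,20,16,0,0,0,100,-64,600,500,0,0,0,100,-64,600,500,0,0,0,100,-64,600,500,0,0,0,100,-64,600,500,0,0,0,100,-64,600,500,0,0,0,100,-64,600,500,0,0,0,100,-64,600,500,0,0,0,100,-64,600,500,0,0,0,100,-64,600,500,0,0,0,100,-64,600,500,0,0,0,100,-64,600,500,0,0,0,100,-64,600,500,0,0,0,100,-64,600,500,0,0,0,100,-64,600,500,0,0,0,100,-64,600,500,0,0,0,100,-64,600,500,0,0,0,100,-64,600,500,0,0,0,100,-64,600,500,0,0,0,100,-64,600,500,0,0,0,100]}}

```text
t: 45.45
ee_pos: [0.3106, 0.5581, 0.2972]
eef_rot: [0.612, -0.356, 0.611, 0.352]
ft_force: [-0.1, -0.6, 0.4]
gripper_width: 1.001
```

```bash
python3 -c "
from h import *
d=crop('top',340,150,500,270,5,'t36.png'); print(w2p(d,(.5813,-.1789,.074)))
d=crop('scene',130,130,500,290,2,'s36.png')
d=crop('top',155,150,305,250,5,'t37.png');d=crop('scene',345,165,500,230,5,'s37.png')"
```

```text
[366.56304186 181.18557566]
```

View pics/t36.png

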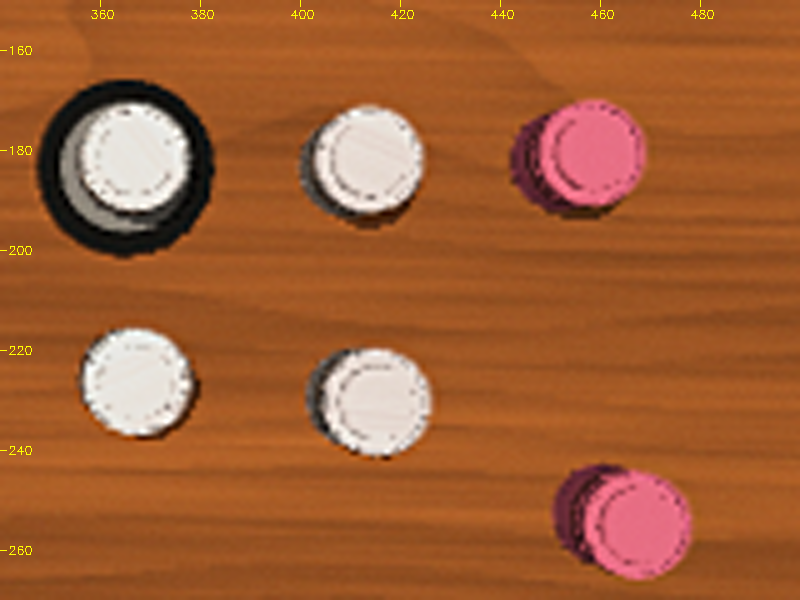

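View pics/t37.png

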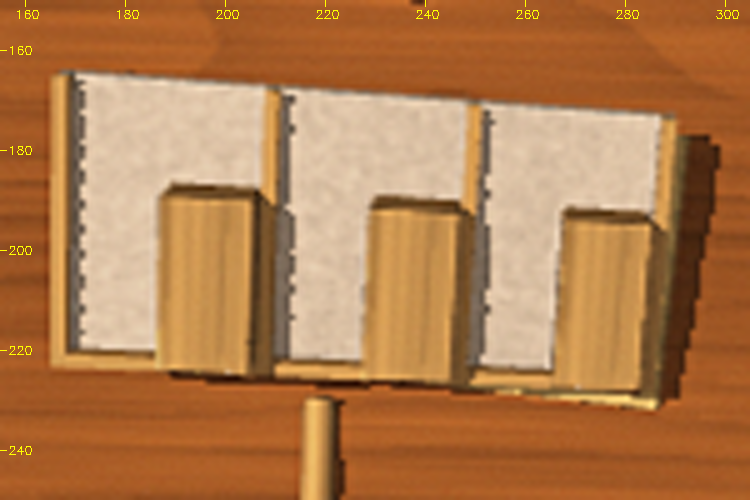

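View pics/s37.png

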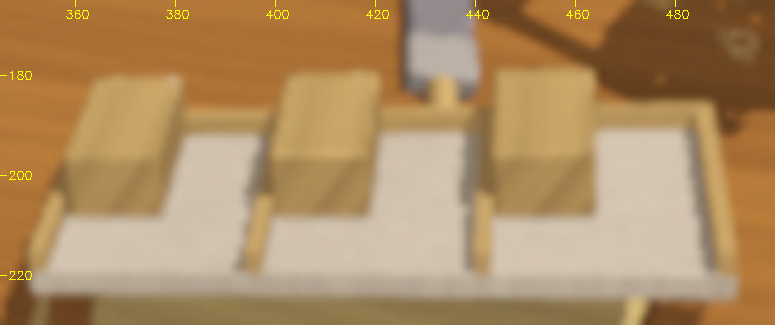

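View pics/s36.png

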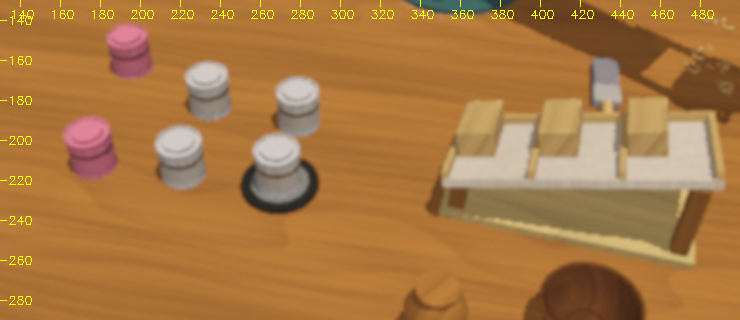

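```bash
python3 -c "
from station import hand_in
print(hand_in())"
```

```text
the job is handed in; nothing more can be done
None
```

The bench is ready and the job is handed in, at about 45 s on the robot's clock.

**Blanks:** All three blanks lie flat and lengthwise down the slope, one to a bay. Blanks 2 and 3 at first stopped about 4–6 mm short of their ribs. I pushed each one sideways with the closed fingers until it met the rib at about 8–10 N. The last pictures show no gap at the ribs or the front fence.

**Tins:** I lifted each of the four white tins about 25 mm.
- Three weighed 1.1–2.0 N, so they are empty. They stand upright where they were.
- The fourth weighed 8.1 N, so it is the full one. It stands upright on the pad, about 1 mm from the centre in the top view.

I did not touch the pink tins, and no tin appeared to have been knocked aside. The bowl, vase and brush were left alone.

**Checks that disagreed:**
- The scene camera read about 1–2 pixels off the top view, so I went mainly by the top view.
- My fit put the rack's face about 3 mm too low. The first blank pressed on the board with about 28 N before I let it go.

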